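# Refill the condiment rack in order of height

### The arm

A 7-joint arm with a two-finger parallel gripper is mounted at the origin on a cart in front of the work surface, level with it; the furniture and walls round the work are solid. World frame = base frame: x ahead of the robot, y to its left, z up, the work surface at z = 0. Lengths are in m, angles in degrees, forces in N, time in s.
With the tool pointing down it reaches from about 0.425 to 0.875 m from the base axis. Payload 4.7 kg.
Tool frame: the origin (TCP) lies midway between the tips of the shut fingers; the grasp point (between the pads) lies 19 mm behind it; z points along the fingers, y is the line along which they close (so a half turn about z gives the same grasp; the last joint's range is limited). The gripper opens to 87 mm and grips with 3 to 60 N. Pads are 19 mm wide; open, the fingers measure 117 mm over their backs; the gripper's body (75 mm by 190 mm) begins 51 mm behind the grasp point.
Start: joints at [76.095, 18.392, -4.016, 83.108, 1.295, 78.541, -3.26], TCP at [0.165, -0.629, 0.223] pointing down, gripper open.
Joint ranges: [-163.93, 163.93], [-17.29, 119.83], [-79.2, 71.16], [3.27, 140.29], [-89.18, 269.18], [5.43, 117.66], [-154.24, 154.24]. Speed limits (degrees/s): [147.25, 147.25, 180, 180, 180, 180, 180].

### API

Orientations are given as [roll, pitch, yaw] about the fixed x, y, z axes, in that order (R = Rz(yaw) Ry(pitch) Rx(roll)).
In Python, from cell import env gives the robot as it stands.
- The arm moves only by the tool step_arm, never from a script. Its argument "moves" is a list of rows, each an object with "dp": the shift along the tool's x, y, z in mm, a list of three; "dr": the turn, a rotation vector about the tool's x, y, z in rad, a list of three; "fingers": the closure, from 0 (fully open) to 1 (shut). In form: [{"dp": [dx, dy, dz], "dr": [ax, ay, az], "fingers": fingers}, ...]. A call has exactly 5 rows; each row shifts and turns the commanded pose from where the row before left it, along the tool's axes as they then stand; what a row does not reach is not made up. A row lasts 1/8 s, in which the tool goes at most 62.5 mm and 10.7 degrees, less where a joint would pass 70% of its speed; a pose out of reach is approached as far as the arm can. A call with a gripper value outside its range is refused whole. The fingers move at their own pace and stop on an object; "squeeze" is the grip in N (left out, the last holds). Time passes only in rows, so rows that do not move let the fingers close, or fill a call up. It gives the time, the measured TCP pose, the force, the opening and the grip force at its end, in the units of the state.
- env.get_obs(): the state, without advancing time (a new reading comes with each control period).
- env.read_camera(name): name is "scene" or "top" or "wrist"; returns the picture (400x640x3 uint8, red, green, blue); there is no depth.
- env.camera_model(name): a dict with "fx", "fy", "cx", "cy" (pixels), "R" (3x3) and "t" (3): a world point X has camera coordinates R X + t. Camera axes: x right, y down, z forward; pixel columns grow to the right and rows downward; lengths in m; the calibration is good to about 2 mm. A picture is of the moment at which its call begins: read the wrist's pose just before it. camera_model takes no time and is no camera call; for the wrist camera it gives the pose at the moment of the call.
- env.sign_off(): hands the job in; it is judged then, once.
The state is a dict: "time_s": time; "qpos": joint angles; "joint_velocities": joint speeds; "effort": joint torques, N m; "tool_pos": TCP position; "tool_rot": TCP orientation; "force": force on the tool from outside, world axes, zero at the start; "wrist_torque": the same for the moment, N m; "grip_width": finger opening in m; "grasp_force": force on a finger pad.
Only numpy, scipy, OpenCV 4.12 (cv2) and the standard library are available. Lean on these libraries where they do the work, as an engineer would, in place of code of your own. Each camera call takes 0.05 s, during which the arm holds its last target. There are 200 camera calls.

### The job

The condiment rack in front of the sink has been wiped clean: put the green oil bottle, the brown sauce bottle, the red-lidded spice jar and the salt shaker back into it, one to a bay, standing upright on the plank in order of height, from the tallest beside the rack's high end panel to the shortest beside its low one. Tip none of them over, and leave the garlic and the lime lying where they are.

Things in the scene. Friction and masses are not known exactly. Their poses are not given: they have to be found in the camera images.
- oil_bottle: Slim green glass oil bottle with a cream label and a grey steel cap, 175 mm tall, the tallest of the four. Round body 46 mm across up to 103 mm, narrowing to a neck; the cap is 30 mm across and reaches from 140 to 175 mm up, fixed on, and can be gripped. Stands loose on the worktop. Origin: centre of its underside; z up along it.
- sauce_bottle: Small dark amber glass bottle with a white label with a red band and a black screw cap; 135 mm tall, second tallest. Round body 46 mm across up to 72 mm, narrowing to a neck; the cap is 32 mm across and reaches from 105 to 135 mm up, fixed on, and can be gripped. Loose. Origin: centre of its underside; z up.
- spice_jar: Glass spice jar with a red lid and a green label, 106 mm tall, third tallest. Round, body 42 mm across; lid 45 mm across from 85 to 106 mm up, fixed on. Loose. Origin: centre of its underside; z up.
- salt_shaker: Glass salt shaker with a grey domed metal top, white salt inside, 90 mm tall, the shortest of the four. Round, body at most 44 mm across up to 74 mm, top 34 mm across. Loose. Origin: centre of its underside; z up.
- rack: Fixed low rack in front of the sink: pale plank 80 x 256 mm, top 16 mm above the worktop; steel rails front and back (tops at 39 mm, 68 mm clear between); three wire dividers (30 mm high) part it into four bays 60 mm wide. Origin: its centre at worktop height; y along the row, x across it (away from the robot), z up. Bay centres: x = 0, y = -96, -32, +32, +96 mm.
- high_end: The rack's high end panel, fixed: upright brown board 80 mm wide, 10 mm thick, 150 mm tall, with a hand slot; it closes one end of the rack (y = +133 or -133 mm in the rack's frame; which end changes from start to start). Origin: centre of its underside, at worktop height.
- low_end: The rack's low end panel, fixed: upright brown board 80 mm wide, 10 mm thick, only 56 mm tall, at the other end of the rack. Origin: centre of its underside, at worktop height. Mind the room: wall cabinets begin 0.59 m up, their doors at x = 0.6 (left) to 0.7 m (right), and a tall fridge stands left of y = 0.37 m: move along the worktop front in straight lines.
- garlic: Bulb of garlic, pale, 56 mm across and 56 mm high, lying loose among the things; a bystander, not to be moved. Origin: centre of its underside.
- lime: Green lime, 53 x 46 x 48 mm, lying loose near the front edge of the worktop; a bystander, not to be moved. Origin: centre of its underside.
There are look-alikes about, which are no part of the job. What is shaped like the salt_shaker but blue is not meant.

How it is judged (in metres and radians):
At the end, for the whole second after the job is handed in: Oil bottle, sauce bottle, spice jar and salt shaker stand in the rack's four bays in this order, counted from the high end panel: each within 11 mm of its bay's centre along the row and 15 mm across it, its underside on the plank (within 5 mm), upright within 0.1 rad, at rest and released (((y of high_end in the frame of rack above 0 m and y of oil_bottle in the frame of rack between 0.085 and 0.107 m and y of sauce_bottle in the frame of rack between 0.021 and 0.043 m and y of spice_jar in the frame of rack between -0.043 and -0.021 m and y of salt_shaker in the frame of rack between -0.107 and -0.085 m) or (y of high_end in the frame of rack below 0 m and y of oil_bottle in the frame of rack between -0.107 and -0.085 m and y of sauce_bottle in the frame of rack between -0.043 and -0.021 m and y of spice_jar in the frame of rack between 0.021 and 0.043 m and y of salt_shaker in the frame of rack between 0.085 and 0.107 m)) and x of oil_bottle in the frame of rack between -0.015 and 0.015 m and z of oil_bottle in the frame of rack between 0.011 and 0.021 m and angle between each of oil_bottle, sauce_bottle, spice_jar, salt_shaker's own z axis and vertical below 0.1 rad and linear speed of each of oil_bottle, sauce_bottle, spice_jar, salt_shaker below 0.02 m/s and x of sauce_bottle in the frame of rack between -0.015 and 0.015 m and z of sauce_bottle in the frame of rack between 0.011 and 0.021 m and x of spice_jar in the frame of rack between -0.015 and 0.015 m and z of spice_jar in the frame of rack between 0.011 and 0.021 m and x of salt_shaker in the frame of rack between -0.015 and 0.015 m and z of salt_shaker in the frame of rack between 0.011 and 0.021 m); the robot touches nothing.
It fails at once if one of the four things to be placed is tipped over (angle between any of oil_bottle, sauce_bottle, spice_jar, salt_shaker's own z axis and vertical above 0.7 rad).
It fails at once if the garlic is pushed away by more than 30 mm (distance of garlic from where it was at the start of the episode above 0.03 m).
It fails at once if the lime is pushed away by more than 30 mm (distance of lime from where it was at the start of the episode above 0.03 m).
It also fails if it takes over 96 s, if anything falls off the work surface, if the arm or the gripper's body presses on something with over 40 N, if the wrist force passes 120 N, or if a joint passes its speed limit or range.

## Working session

There is one attempt and no reset: what is moved stays moved. The work goes in short steps, Python scripts to look and compute and a tool call to move; the robot and the scene stay as the last step left them, time stands still between calls to the robot, and variables do not carry over. Pictures are saved under pics/ and viewed, at most 14 in all, crops included, and the job is handed in when it is done.

Besides the shell and the picture viewer there is one more tool, called as name(argument=value, ...), one argument or row to a line, values as JSON. step_arm: Moves the arm, as the interface text tells. Its arguments: {"type":"object","properties":{"moves":{"type":"array","items":{"type":"object","properties":{"dp":{"type":"array","items":{"type":"number"}},"dr":{"type":"array","items":{"type":"number"}},"fingers":{"type":"number"}}}},"squeeze":{"type":"number"}},"required":["moves"]}

```bash
mkdir -p pics; python3 - <<'E'
from cell import env
import cv2,json
for n in("scene","top"):
    cv2.imwrite(f"pics/{n}0.png",env.read_camera(n)[:,:,::-1])
    m=env.camera_model(n);print(n,m)
print(env.get_obs())
E
```

```text
scene {'fx': 512.3185373228894, 'fy': 512.3185373228894, 'cx': 309.73327027444776, 'cy': 199.52446099476091, 'R': array([[-0.59737994, -0.80191136,  0.00868207],
       [-0.46559035,  0.33798387, -0.81791963],
       [ 0.65296464, -0.49265107, -0.57526698]]), 't': array([0.1809366 , 0.29500986, 1.06824696])}
top {'fx': 373.87850096750014, 'fy': 373.87850096750014, 'cx': 318.4912386367215, 'cy': 194.64274059680653, 'R': array([[ 0.01214355, -0.99969949,  0.02129474],
       [-0.98324708, -0.01581178, -0.18159066],
       [ 0.18187279, -0.01873283, -0.98314361]]), 't': array([-0.14271607,  0.45298985,  0.86477855])}
{'time_s': 0.1, 'qpos': array([76.09691979, 18.43604264, -4.01699472, 83.16859966,  1.29506256,
       78.54044419, -3.26145777]), 'joint_velocities': array([-0.01061963, -0.2154079 , -0.00883199, -0.08018835, -0.05435082,
       -0.03196576, -0.01826025]), 'effort': array([-6.76635750e-05, -4.92572558e+01, -4.05791877e-01, -3.13399315e+01,
       -6.41853735e-02,  3.95839708e-02,  9.19056924e-05]), 'tool_pos': array([ 0.16490313, -0.62821808,  0.22155111]), 'tool_rot': array([-1.79900156e+02,  5.05766164e-03,  1.47126377e+01]), 'force': array([ 0.21046329, -0.67797276, -0.59235026]), 'wrist_torque': array([ 0.00209576, -0.02677245, -0.01413522]), 'grasp_force': 0.0, 'grip_width': 0.0871038632133977}
```

View pics/scene0.png

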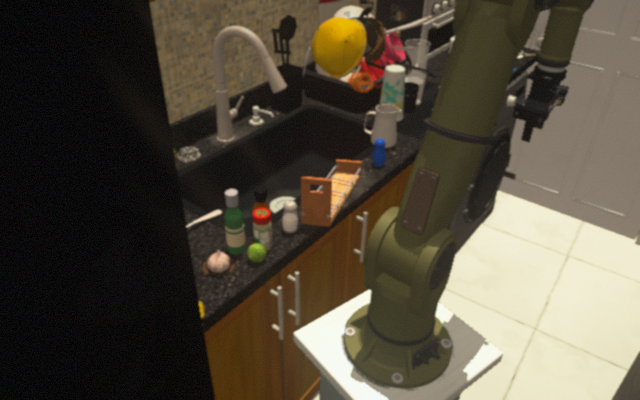

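View pics/top0.png

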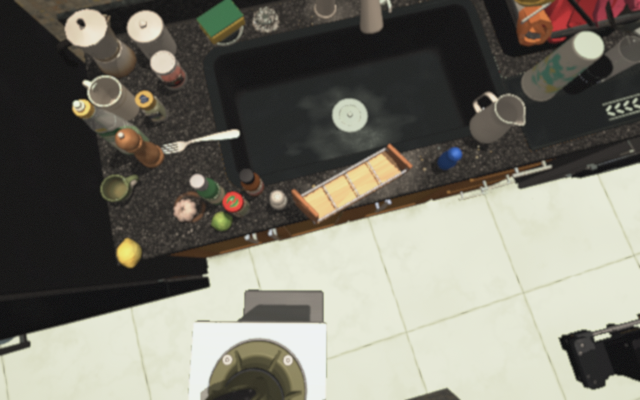

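```bash
python3 - <<'E'
import cv2
a=cv2.imread("pics/top0.png")[135:255,160:420];cv2.imwrite("pics/tc.png",cv2.resize(a,None,fx=3,fy=3,interpolation=cv2.INTER_CUBIC))
a=cv2.imread("pics/scene0.png")[150:290,190:390];cv2.imwrite("pics/sc.png",cv2.resize(a,None,fx=4,fy=4,interpolation=cv2.INTER_CUBIC))
E
```

```text
(no output)
```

View pics/tc.png

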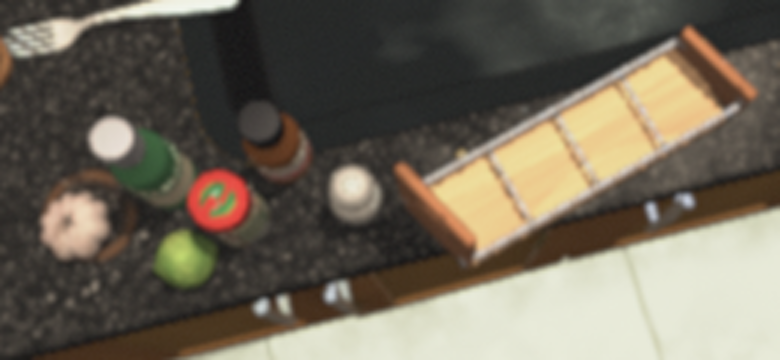

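View pics/sc.png

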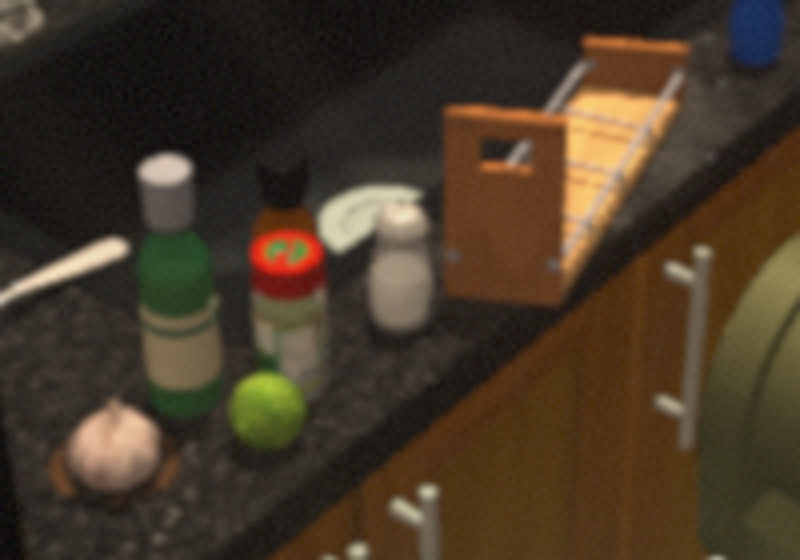

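```bash
cat >h.py <<'E'
from cell import env
import numpy as np
def ray(m,p):
    d=np.linalg.solve(m["R"],[(p[0]-m["cx"])/m["fx"],(p[1]-m["cy"])/m["fy"],1]);c=-np.linalg.solve(m["R"],m["t"]);return c,d/np.linalg.norm(d)
def tri(rs):
    A=sum(np.eye(3)-np.outer(d,d) for c,d in rs);b=sum((np.eye(3)-np.outer(d,d))@c for c,d in rs)
    X=np.linalg.solve(A,b);return X,max(np.linalg.norm(np.cross(X-c,d)) for c,d in rs)
def atz(r,z):
    c,d=r;return (c+d*(z-c[2])/d[2])[:2]
def proj(m,X):
    q=m["R"]@X+m["t"];return np.array([m["fx"]*q[0]/q[2]+m["cx"],m["fy"]*q[1]/q[2]+m["cy"]])
E
python3 - <<'E'
from h import *
np.set_printoptions(precision=4,suppress=True)
T=env.camera_model("top");S=env.camera_model("scene")
t=lambda u,v:ray(T,(160+u/3,135+v/3)); s=lambda u,v:ray(S,(190+u/4,150+v/4))
for n,a,b,z in [("oil",(111,138),(166,168),.175),("sauce",(262,122),(282,168),.135),("spice",(219,200),(287,248),.106),("salt",(352,184),(404,210),.09),("hiB",(400,165),(445,107),.15),("hiF",(470,250),(566,118),.15),("loB",(687,30),(584,39),.056),("loF",(752,97),(688,46),.056),("garlic",(76,226),(112,455),.03),("lime",(186,259),(268,412),.024)]:
    print(n,*tri([t(*a),s(*b)]),atz(t(*a),z),atz(s(*b),z))
E
```

```text
oil [0.4556 0.1185 0.1721] 0.00028626726393331 [0.4552 0.1179] [0.4515 0.1203]
sauce [0.4812 0.0244 0.1202] 3.5810973673299645e-05 [0.4777 0.0218] [0.4624 0.0354]
spice [0.4248 0.0567 0.1047] 0.0004572969535973075 [0.4242 0.056 ] [0.4237 0.0578]
salt [ 0.4416 -0.041   0.0831] 0.0006858758776729529 [ 0.4408 -0.0411] [ 0.433  -0.0359]
hiB [ 0.4461 -0.0793  0.1452] 0.0010916417358334202 [ 0.4444 -0.0803] [ 0.441  -0.0743]
hiF [ 0.3852 -0.1301  0.1495] 0.0013160385027674569 [ 0.3842 -0.131 ] [ 0.3856 -0.1287]
loB [ 0.5819 -0.3088  0.0508] 0.0008037571605217181 [ 0.5797 -0.3083] [ 0.5759 -0.3026]
loF [ 0.5237 -0.361   0.0547] 0.0007722082604078854 [ 0.5239 -0.3601] [ 0.5216 -0.36  ]
garlic [0.4159 0.1919 0.0134] 0.0003150771733919567 [0.4135 0.186 ] [0.3991 0.1996]
lime [0.389  0.0984 0.0188] 0.000252126830537918 [0.3886 0.0974] [0.3836 0.1012]
```

```bash
cat >plan.py <<'E'
import sys,numpy as np
from h import env
from scipy.spatial.transform import Rotation as R
def down(yaw,tilt=0): return R.from_euler("xyz",[180,0,yaw],degrees=True)*R.from_rotvec([0,np.radians(tilt),0])
def plan(wps,p=None,r=None):
    "wps: (x,y,z,yaw,tilt,nrows)"
    o=env.get_obs()
    if p is None: p=np.array(o["tool_pos"]); r=R.from_euler("xyz",o["tool_rot"],degrees=True)
    for x,y,z,yaw,tilt,n in wps:
        r1=down(yaw,tilt); p1=np.array([x,y,z])
        for k in range(n):
            dp=np.round(r.inv().apply((p1-p)/(n-k))*1e3,0)
            dr=np.round((r.inv()*r1).as_rotvec()/(n-k),3)
            print([int(v) for v in dp],[float(v) for v in dr+0.0]," max%.0f %.1f"%(np.linalg.norm(dp),np.degrees(np.linalg.norm(dr))))
            p=p+r.apply(dp/1e3); r=r*R.from_rotvec(dr)
        print("--",np.round(p,4))
if __name__=="__main__": plan(eval(sys.argv[1]))
E
python3 plan.py "[(.29,-.43,.28,50,0,5),(.40,-.20,.34,85,0,5),(.44,-.04,.36,120,0,5)]"
```

```text
[34, -32, -12] [0.0, 0.0, -0.123]  max48 7.0
[38, -28, -12] [0.0, 0.0, -0.123]  max49 7.0
[41, -23, -11] [-0.001, 0.0, -0.123]  max48 7.0
[44, -17, -12] [0.0, 0.0, -0.123]  max49 7.0
[45, -12, -11] [-0.001, -0.001, -0.124]  max48 7.1
-- [ 0.2899 -0.4297  0.2798]
[49, -13, -12] [0.0, 0.0, -0.122]  max52 7.0
[51, -6, -12] [0.0, 0.0, -0.122]  max53 7.0
[51, 0, -12] [0.0, 0.0, -0.122]  max52 7.0
[51, 6, -12] [0.0, 0.0, -0.122]  max53 7.0
[49, 11, -12] [0.0, 0.001, -0.123]  max52 7.0
-- [ 0.3998 -0.2     0.3396]
[33, 5, -4] [0.0, 0.0, -0.122]  max34 7.0
[32, 9, -4] [0.0, 0.0, -0.122]  max33 7.0
[30, 13, -4] [0.0, 0.0, -0.122]  max33 7.0
[28, 17, -4] [0.0, 0.0, -0.122]  max33 7.0
[27, 20, -4] [0.0, 0.0, -0.123]  max34 7.0
-- [ 0.4402 -0.0394  0.3597]
```

step_arm(
  moves=[
    {"dp": [34, -32, -12], "dr": [0, 0, -0.123], "fingers": 0},
    {"dp": [38, -28, -12], "dr": [0, 0, -0.123], "fingers": 0},
    {"dp": [41, -23, -11], "dr": [0, 0, -0.123], "fingers": 0},
    {"dp": [44, -17, -12], "dr": [0, 0, -0.123], "fingers": 0},
    {"dp": [45, -12, -11], "dr": [0, 0, -0.123], "fingers": 0},
  ],
)

```text
time_s: 0.72
tool_pos: [0.2907, -0.4285, 0.2806]
tool_rot: [-180.0, 0.0, 50.2]
force: [-0.1, -0.5, 0.4]
grip_width: 0.0869
grasp_force: 0.0
```

step_arm(
  moves=[
    {"dp": [49, -13, -12], "dr": [0, 0, -0.122], "fingers": 0},
    {"dp": [51, -6, -12], "dr": [0, 0, -0.122], "fingers": 0},
    {"dp": [51, 0, -12], "dr": [0, 0, -0.122], "fingers": 0},
    {"dp": [51, 6, -12], "dr": [0, 0, -0.122], "fingers": 0},
    {"dp": [49, 11, -12], "dr": [0, 0, -0.122], "fingers": 0},
  ],
)

```text
time_s: 1.35
tool_pos: [0.4006, -0.1988, 0.3407]
tool_rot: [-180.0, 0.0, 85.1]
force: [0.7, 0.4, -0.1]
grip_width: 0.0873
grasp_force: 0.0
```

```bash
cat >snap.py <<'E'
import sys,cv2,json
from h import *
m=env.camera_model("wrist");im=env.read_camera("wrist");o=env.get_obs()
cv2.imwrite(f"pics/{sys.argv[1]}.png",im[:,:,::-1])
json.dump({k:np.asarray(v).tolist() for k,v in m.items()},open(f"{sys.argv[1]}.json","w"))
print(o["time_s"],o["tool_pos"],o["tool_rot"],o["qpos"],"cam",-m["R"].T@m["t"],m["R"][2])
E
python3 snap.py w1
```

```text
1.4 [ 0.40450686 -0.19144613  0.34273733] [ 1.79789271e+02 -9.43541497e-02  8.59519577e+01] [ 54.77902701  -8.2787275  -28.6371779   97.47140027  -4.12447704
  89.64767721  22.35954929] cam [ 0.40667076 -0.11680113  0.50346276] [-0.0255547  -0.29660438 -0.95465847]
```

View pics/w1.png

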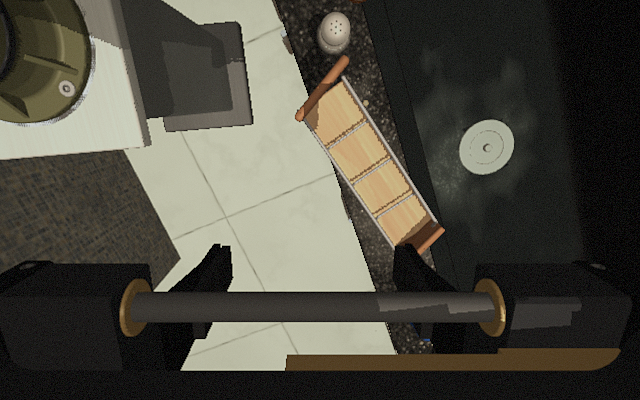

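step_arm(
  moves=[
    {"dp": [33, 5, -4], "dr": [0, 0, -0.122], "fingers": 0},
    {"dp": [32, 9, -4], "dr": [0, 0, -0.122], "fingers": 0},
    {"dp": [30, 13, -4], "dr": [0, 0, -0.122], "fingers": 0},
    {"dp": [28, 17, -4], "dr": [0, 0, -0.122], "fingers": 0},
    {"dp": [27, 20, -4], "dr": [0, 0, -0.123], "fingers": 0},
  ],
)

```text
time_s: 2.02
tool_pos: [0.4409, -0.0392, 0.3603]
tool_rot: [-180.0, -0.0, 120.1]
force: [0.5, 0.5, 0.6]
grip_width: 0.087
grasp_force: 0.0
```

```bash
python3 snap.py w2; python3 -c "
import cv2
a=cv2.imread('pics/w1.png')[0:270,270:470];cv2.imwrite('pics/w1c.png',cv2.resize(a,None,fx=2.2,fy=2.2,interpolation=cv2.INTER_CUBIC))"
```

```text
2.075 [ 0.44194432 -0.03364749  0.36109323] [ 1.79877722e+02 -5.39787140e-02  1.20735281e+02] [ 44.49088225  -9.43259297 -37.25741352  95.53948388  -5.8155395
  91.92034684  38.14199095] cam [0.39876399 0.03202034 0.52313724] [ 0.14908212 -0.25762647 -0.95467435]
```

View pics/w2.png

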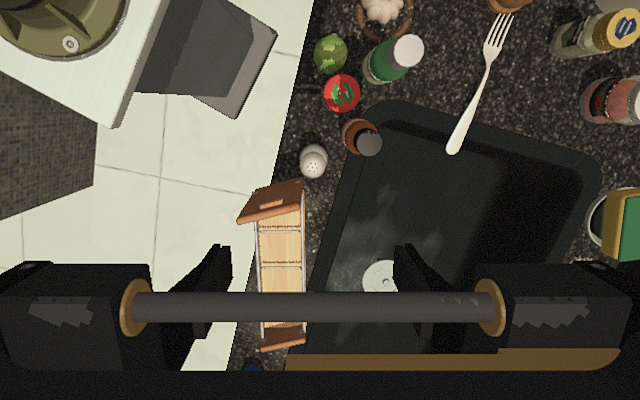

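View pics/w1c.png

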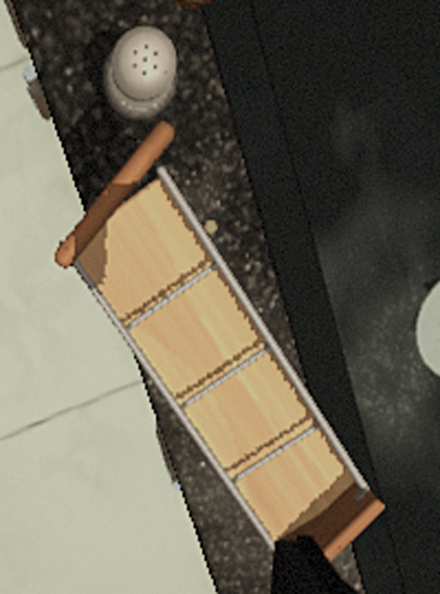

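```bash
cat >fit.py <<'E'
from h import *
import json
from scipy.optimize import least_squares
np.set_printoptions(precision=4,suppress=True)
L=lambda n:{k:np.array(v) for k,v in json.load(open(n+".json")).items()}
T=env.camera_model("top");S=env.camera_model("scene");W1=L("w1");W2=L("w2")
t=lambda u,v:ray(T,(160+u/3,135+v/3)); s=lambda u,v:ray(S,(190+u/4,150+v/4))
w1=lambda u,v:ray(W1,(270+u/2.2,v/2.2)); w2=lambda u,v:ray(W2,(u,v))
for n,a,b,c in [("oil",(111,138),(166,168),(408,51)),("sauce",(262,122),(282,166),(369,142)),("spice",(219,200),(287,248),(341,93)),("salt",(352,184),(404,210),(313,159))]:
    print(n,*tri([t(*a),s(*b),w2(*c)]),"t+w",*tri([t(*a),w2(*c)]),"s+w",*tri([s(*b),w2(*c)]))
print("salt w1", atz(w1(146,58),.088))
ob=[]  # ray,z,xr,yr
for u,v in[(160,172),(365,490)]: ob.append((w1(u,v),.039,.036,None))
for u,v in[(128,330),(272,545)]: ob.append((w1(u,v),.039,-.036,None))
for ys,ps in[(.064,[(131,325),(215,265)]),(0,[(183,403),(266,348)]),(-.064,[(236,477),(317,426)])]:
    for p in ps: ob.append((w1(*p),.030,None,ys))
ob+=[(w1(167,128),.15,.038,.133),(w1(65,252),.15,-.038,.133),(w1(382,505),.056,.04,None),(w1(356,532),.056,None,-.133)]
def f(q):
    r=[];c,s_=np.cos(q[2]),np.sin(q[2])
    for ra,z,x,y in ob:
        d=atz(ra,z)-q[:2];l=(c*d[0]+s_*d[1],-s_*d[0]+c*d[1])
        if x is not None:r.append(l[0]-x)
        if y is not None:r.append(l[1]-y)
    return r
g=least_squares(f,[.48,-.22,.5],loss="soft_l1",f_scale=.003)
q=g.x;print("rack",q[:2],np.degrees(q[2]));print(np.array(f(q))*1e3)
for y in(.096,.032,-.032,-.096):print(y,q[0]-np.sin(q[2])*y,q[1]+np.cos(q[2])*y)
E
python3 fit.py
```

```text
oil [0.4553 0.1188 0.1724] 0.00045215161699952485 t+w [0.4555 0.1189 0.1724] 0.000397734144080838 s+w [0.4549 0.1189 0.1726] 0.0003075490764567729
sauce [0.4803 0.0252 0.1222] 0.0015876967433672091 t+w [0.4834 0.0265 0.1084] 0.0005404767122646505 s+w [0.4793 0.0262 0.1236] 0.0007001140249806463
spice [0.4239 0.0573 0.1055] 0.0012644270615224384 t+w [0.4244 0.0581 0.0993] 0.0010925847036367515 s+w [0.4231 0.0582 0.1065] 4.76135507065201e-05
salt [ 0.4382 -0.0364  0.0854] 0.007347914207045402 t+w [ 0.4428 -0.0359  0.0529] 0.004907872054029131 s+w [ 0.4332 -0.0317  0.0912] 0.0035938198816928145
salt w1 [ 0.4406 -0.0382]
rack [ 0.4841 -0.2191] 30.346929786329216
[-1.2858  0.2235  2.3217 -0.1075 -0.9213 -0.4915  0.6653  0.2245  0.1232
 -0.4741 -2.5063  8.9628  5.2395 -7.9323 -1.6559  0.8286]
0.096 0.43562975620300587 -0.13621999573797283
0.032 0.46796477341311293 -0.1914508445638064
-0.032 0.5002997906232199 -0.24668169338963997
-0.096 0.5326348078333271 -0.30191254221547353
```

```bash
cat >>fit.py <<'E'
print("W2 at z")
for n,c,z in [("oil",(408,51),.175),("sauce",(369,142),.135),("spice",(341,93),.106),("salt",(313,161),.089)]: print(n,atz(w2(*c),z))
for y,z in((.133,.15),(-.133,.056),(.133,0)):
  for x in(-.04,.04):
    X=np.array([q[0]+np.cos(q[2])*x-np.sin(q[2])*y,q[1]+np.sin(q[2])*x+np.cos(q[2])*y,z]);print(x,y,z,"w2",proj(W2,X),"w1c",(proj(W1,X)-[270,0])*2.2,"tc",(proj(T,X)-[160,135])*3)
E
python3 fit.py|sed -n '/W2/,$p'; python3 plan.py "[(.4553,.1188,.24,120,0,5),(.4553,.1188,.176,120,0,5)]"
```

```text
W2 at z
oil [0.4548 0.1186]
sauce [0.4774 0.0269]
spice [0.4231 0.0583]
salt [ 0.4365 -0.0312]
-0.04 0.133 0.15 w2 [234.1898 214.7254] w1c [ 42.4054 246.8882] tc [460.6695 252.4204]
0.04 0.133 0.15 w2 [301.6488 214.3802] w1c [186.5055 139.4747] tc [405.4797 155.3869]
-0.04 -0.133 0.056 w2 [258.44   345.4571] w1c [285.1757 576.2418] tc [744.9306 105.3325]
0.04 -0.133 0.056 w2 [305.6614 345.2435] w1c [389.9623 512.7246] tc [693.3548  22.93  ]
-0.04 0.133 0 w2 [254.9791 184.7535] w1c [ 57.3592 240.3893] tc [459.1753 273.4672]
0.04 0.133 0 w2 [304.46   184.4936] w1c [157.9728 165.527 ] tc [412.5853 191.2592]
[25, 18, 24] [0.0, 0.0, 0.003]  max39 0.2
[25, 18, 24] [0.001, 0.0, 0.002]  max39 0.1
[25, 18, 24] [0.0, 0.0, 0.003]  max39 0.2
[25, 17, 25] [0.001, 0.0, 0.002]  max39 0.1
[25, 18, 24] [0.0, -0.001, 0.003]  max39 0.2
-- [0.4554 0.1194 0.2403]
[0, 0, 13] [0.0, 0.0, 0.0]  max13 0.0
[0, 0, 13] [0.0, 0.0, 0.0]  max13 0.0
[0, 0, 13] [0.0, 0.0, 0.0]  max13 0.0
[0, 0, 13] [0.0, 0.0, 0.0]  max13 0.0
[0, 0, 12] [0.0, 0.0, 0.0]  max12 0.0
-- [0.4554 0.1194 0.1763]
```

```bash
sed -i 's/__main__": plan(eval(sys.argv\[1\]))/__main__":\n    a=sys.argv\n    plan(eval(a[1]),*((np.array(eval(a[2])[:3]),down(eval(a[2])[3])) if len(a)>2 else ()))/' plan.py; python3 plan.py "[(.4553,.1188,.24,120,0,5)]" "(.4409,-.0392,.3603,120.1)"
```

```text
[26, 18, 24] [0.0, 0.0, 0.0]  max40 0.0
[26, 18, 24] [0.0, 0.0, 0.0]  max40 0.0
[26, 19, 24] [0.0, 0.0, 0.001]  max40 0.1
[26, 18, 24] [0.0, 0.0, 0.0]  max40 0.0
[26, 19, 24] [0.0, 0.0, 0.001]  max40 0.1
-- [0.4554 0.1194 0.2403]
```

step_arm(
  moves=[
    {"dp": [26, 18, 24], "dr": [0, 0, 0], "fingers": 0},
    {"dp": [26, 18, 24], "dr": [0, 0, 0], "fingers": 0},
    {"dp": [26, 19, 24], "dr": [0, 0, 0], "fingers": 0},
    {"dp": [26, 18, 24], "dr": [0, 0, 0], "fingers": 0},
    {"dp": [25, 18, 24], "dr": [0, 0, 0], "fingers": 0},
  ],
)

```text
time_s: 2.7
tool_pos: [0.4553, 0.1177, 0.2395]
tool_rot: [-180.0, 0.0, 119.9]
force: [0.6, 0.9, -0.4]
grip_width: 0.0868
grasp_force: 0.0
```

step_arm(
  moves=[
    {"dp": [0, 0, 0], "dr": [0, 0, 0], "fingers": 0},
    {"dp": [0, 0, 12], "dr": [0, 0, 0], "fingers": 0},
    {"dp": [0, 0, 12], "dr": [0, 0, 0], "fingers": 0.2},
    {"dp": [0, 0, 12], "dr": [0, 0, 0], "fingers": 0.2},
    {"dp": [0, 0, 0], "dr": [0, 0, 0], "fingers": 0.2},
  ],
)

```text
time_s: 3.32
tool_pos: [0.4548, 0.1166, 0.2034]
tool_rot: [-179.9, -0.1, 119.9]
force: [0.9, -0.5, 0.5]
grip_width: 0.0714
grasp_force: 0.0
```

```bash
python3 snap.py w3
```

```text
3.375 [0.45522802 0.11686466 0.20411622] [-1.79955316e+02 -2.12930531e-02  1.19883440e+02] [ 36.79868484  -1.96793207 -52.61993801 107.55919207  -1.63942794
  73.69069831  14.54033626] cam [0.41321736 0.18793767 0.36630326] [ 0.14653295 -0.2582282  -0.95490643]
```

View pics/w3.png

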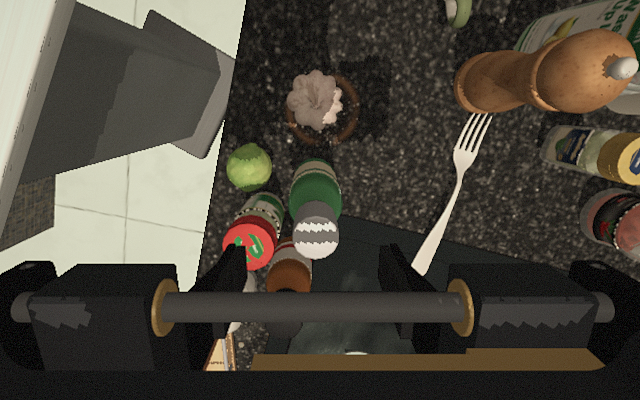

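```bash
python3 - <<'E'
from h import *
import json
W={k:np.array(v) for k,v in json.load(open("w3.json")).items()}
W2={k:np.array(v) for k,v in json.load(open("w2.json")).items()}
print(atz(ray(W,(317,239)),.174),tri([ray(W,(317,239)),ray(W2,(408,51))]))
print(atz(ray(W,(250,247)),.106),tri([ray(W,(250,247)),ray(W2,(341,93))]))
E
python3 plan.py "[(.4553,.1188,.140,120,0,4)]" "(.455,.1167,.2036,119.9)"
```

```text
[0.4560931  0.11860437] (array([0.45540268, 0.11876641, 0.17450316]), np.float64(0.0005675630116427243))
[0.42535989 0.05926112] (array([0.42435328, 0.05836853, 0.1040851 ]), np.float64(0.0010950518279369843))
[0, 0, 16] [0.0, 0.0, 0.0]  max16 0.0
[1, 0, 16] [0.0, 0.0, -0.001]  max16 0.1
[0, 1, 16] [0.0, 0.0, 0.0]  max16 0.0
[1, 0, 16] [0.0, 0.0, -0.001]  max16 0.1
-- [0.4549 0.1189 0.1396]
```

step_arm(
  moves=[
    {"dp": [0, 0, 16], "dr": [0, 0, 0], "fingers": 0.2},
    {"dp": [1, 0, 16], "dr": [0, 0, 0], "fingers": 0.2},
    {"dp": [0, 1, 16], "dr": [0, 0, 0], "fingers": 0.2},
    {"dp": [1, 0, 16], "dr": [0, 0, 0], "fingers": 0.2},
    {"dp": [0, 0, 0], "dr": [0, 0, 0], "fingers": 0.2},
  ],
  squeeze=25,
)

```text
time_s: 4.0
tool_pos: [0.4541, 0.1194, 0.1389]
tool_rot: [-179.9, -0.1, 119.9]
force: [-0.4, 0.9, 0.5]
grip_width: 0.0697
grasp_force: 0.0
```

step_arm(
  moves=[
    {"dp": [0, 0, 0], "dr": [0, 0, 0], "fingers": 0.5},
    {"dp": [0, 0, 0], "dr": [0, 0, 0], "fingers": 0.7},
    {"dp": [0, 0, 0], "dr": [0, 0, 0], "fingers": 1},
    {"dp": [0, 0, 0], "dr": [0, 0, 0], "fingers": 1},
    {"dp": [0, 0, 0], "dr": [0, 0, 0], "fingers": 1},
  ],
)

```text
time_s: 4.62
tool_pos: [0.4554, 0.1194, 0.1406]
tool_rot: [180.0, 0.0, 119.9]
force: [-0.2, 0.1, 0.8]
grip_width: 0.0294
grasp_force: 25.0
```

```bash
python3 plan.py "[(.455,.1192,.35,120,0,5),(.4356,-.1362,.35,120.35,0,10),(.4356,-.1362,.20,120.35,0,5)]" "(.4552,.1194,.1400,119.9)"
```

```text
[0, 0, -42] [0.0, 0.0, 0.0]  max42 0.0
[0, 0, -42] [0.0, 0.0, 0.0]  max42 0.0
[0, 0, -42] [0.0, 0.0, -0.001]  max42 0.1
[0, 0, -42] [0.0, 0.0, 0.0]  max42 0.0
[0, 0, -42] [0.0, 0.0, -0.001]  max42 0.1
-- [0.4552 0.1194 0.35  ]
[-21, -14, 0] [0.0, 0.0, -0.001]  max25 0.1
[-21, -15, 0] [0.0, 0.0, -0.001]  max26 0.1
[-21, -15, 0] [0.0, 0.0, 0.0]  max26 0.0
[-21, -14, 0] [0.0, 0.0, -0.001]  max25 0.1
[-21, -15, 0] [0.0, 0.0, 0.0]  max26 0.0
[-21, -14, 0] [0.0, 0.0, -0.001]  max25 0.1
[-21, -15, 0] [0.0, 0.0, 0.0]  max26 0.0
[-21, -14, 0] [0.0, 0.0, -0.001]  max25 0.1
[-22, -15, 0] [0.0, 0.0, 0.0]  max27 0.0
[-21, -14, 0] [0.0, 0.0, -0.001]  max25 0.1
-- [ 0.4359 -0.1359  0.35  ]
[0, 0, 30] [0.0, 0.0, 0.0]  max30 0.0
[0, 0, 30] [0.0, 0.0, 0.0]  max30 0.0
[0, 0, 30] [0.0, 0.0, 0.0]  max30 0.0
[0, 0, 30] [0.0, 0.0, 0.0]  max30 0.0
[0, 0, 30] [0.0, 0.0, 0.0]  max30 0.0
-- [ 0.4359 -0.1359  0.2   ]
```

step_arm(
  moves=[
    {"dp": [0, 0, -20], "dr": [0, 0, 0], "fingers": 1},
    {"dp": [0, 0, -45], "dr": [0, 0, 0], "fingers": 1},
    {"dp": [0, 0, -55], "dr": [0, 0, 0], "fingers": 1},
    {"dp": [0, 0, -55], "dr": [0, 0, 0], "fingers": 1},
    {"dp": [0, 0, -35], "dr": [0, 0, 0], "fingers": 1},
  ],
)

```text
time_s: 5.25
tool_pos: [0.4556, 0.1197, 0.3529]
tool_rot: [179.9, 0.1, 119.9]
force: [1.0, 0.6, -3.2]
grip_width: 0.0293
grasp_force: 25.0
```

step_arm(
  moves=[
    {"dp": [-21, -14, 0], "dr": [0, 0, 0], "fingers": 1},
    {"dp": [-21, -15, 0], "dr": [0, 0, 0], "fingers": 1},
    {"dp": [-21, -15, 0], "dr": [0, 0, 0], "fingers": 1},
    {"dp": [-21, -14, 0], "dr": [0, 0, 0], "fingers": 1},
    {"dp": [-21, -15, 0], "dr": [0, 0, 0], "fingers": 1},
  ],
)

```text
time_s: 5.88
tool_pos: [0.444, -0.0087, 0.3501]
tool_rot: [-180.0, -0.0, 119.9]
force: [-0.4, 0.8, -2.2]
grip_width: 0.0298
grasp_force: 25.0
```

step_arm(
  moves=[
    {"dp": [-21, -14, 0], "dr": [0, 0, 0], "fingers": 1},
    {"dp": [-21, -15, 0], "dr": [0, 0, 0], "fingers": 1},
    {"dp": [-21, -14, 0], "dr": [0, 0, -0.004], "fingers": 1},
    {"dp": [-22, -15, 0], "dr": [0, 0, -0.004], "fingers": 1},
    {"dp": [-21, -14, 0], "dr": [0, 0, 0], "fingers": 1},
  ],
)

```text
time_s: 6.5
tool_pos: [0.4347, -0.1366, 0.35]
tool_rot: [-180.0, -0.0, 120.4]
force: [-0.8, 0.1, -1.5]
grip_width: 0.0294
grasp_force: 25.0
```

step_arm(
  moves=[
    {"dp": [0, 0, 20], "dr": [0, 0, 0], "fingers": 1},
    {"dp": [0, 0, 20], "dr": [0, 0, 0], "fingers": 1},
    {"dp": [0, 0, 20], "dr": [0, 0, 0], "fingers": 1},
    {"dp": [0, 0, 20], "dr": [0, 0, 0], "fingers": 1},
    {"dp": [0, 0, 0], "dr": [0, 0, 0], "fingers": 1},
  ],
)

```text
time_s: 7.12
tool_pos: [0.4338, -0.1354, 0.2688]
tool_rot: [-179.9, -0.2, 120.4]
force: [-0.2, -1.1, -2.2]
grip_width: 0.0296
grasp_force: 25.0
```

```bash
python3 snap.py w4; python3 plan.py "[(.4356,-.1362,.20,120.35,0,5)]"; python3 -c "
from cell import env;import cv2
a=env.read_camera('scene')[100:260,180:400,::-1];cv2.imwrite('pics/s4.png',cv2.resize(a,None,fx=3.4,fy=3.4))"
```

```text
7.175 [ 0.43467091 -0.13562931  0.27003915] [-1.79942355e+02 -7.92902659e-02  1.20369897e+02] [ 48.99774346  -6.23669915 -32.03256485 103.87204595  -3.35090151
  81.53282265  47.98742262] cam [ 0.39194214 -0.0646875   0.43185708] [ 0.14716278 -0.25523079 -0.95561517]
[0, 0, 14] [0.0, 0.0, 0.0]  max14 0.0
[0, 0, 14] [0.0, 0.0, 0.0]  max14 0.0
[0, 0, 14] [0.0, 0.0, 0.0]  max14 0.0
[-1, 0, 14] [-0.001, -0.001, 0.0]  max14 0.1
[0, 1, 14] [0.0, 0.0, 0.0]  max14 0.0
-- [ 0.4359 -0.1359  0.2   ]
```

View pics/w4.png

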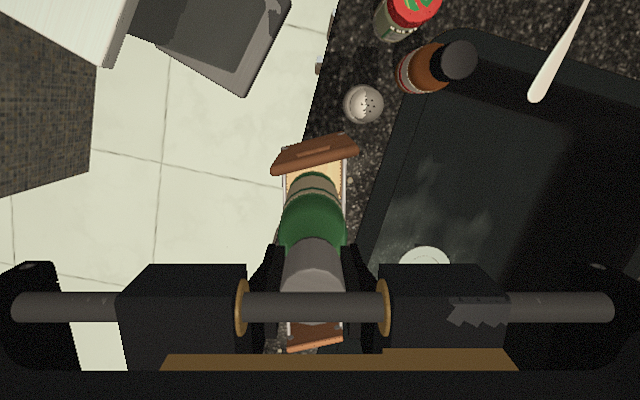

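step_arm(
  moves=[
    {"dp": [0, 0, 20], "dr": [0, 0, 0], "fingers": 1},
    {"dp": [0, 1, 20], "dr": [0, 0, 0], "fingers": 1},
    {"dp": [0, 0, 20], "dr": [0, 0, 0], "fingers": 1},
    {"dp": [0, 0, 20], "dr": [0, 0, 0], "fingers": 1},
    {"dp": [0, 0, 15], "dr": [0, 0, 0], "fingers": 1},
  ],
)

```text
time_s: 7.85
tool_pos: [0.4365, -0.1355, 0.1756]
tool_rot: [180.0, 0.1, 120.4]
force: [-0.2, 0.4, -2.1]
grip_width: 0.0296
grasp_force: 25.0
```

step_arm(
  moves=[
    {"dp": [0, 0, 6], "dr": [0, 0, 0], "fingers": 1},
    {"dp": [0, 0, 4], "dr": [0, 0, 0], "fingers": 1},
    {"dp": [0, 0, 3], "dr": [0, 0, 0], "fingers": 1},
    {"dp": [0, 0, 3], "dr": [0, 0, 0], "fingers": 1},
    {"dp": [0, 0, 0], "dr": [0, 0, 0], "fingers": 1},
  ],
)

```text
time_s: 8.48
tool_pos: [0.436, -0.1353, 0.1595]
tool_rot: [-180.0, -0.0, 120.4]
force: [1.3, -0.8, -2.4]
grip_width: 0.0296
grasp_force: 25.0
```

step_arm(
  moves=[
    {"dp": [0, 0, 2], "dr": [0, 0, 0], "fingers": 1},
    {"dp": [0, 0, 1], "dr": [0, 0, 0], "fingers": 1},
    {"dp": [0, 0, 0], "dr": [0, 0, 0], "fingers": 1},
    {"dp": [0, 0, 0], "dr": [0, 0, 0], "fingers": 1},
    {"dp": [0, 0, 0], "dr": [0, 0, 0], "fingers": 1},
  ],
)

```text
time_s: 9.1
tool_pos: [0.4362, -0.1354, 0.1567]
tool_rot: [180.0, 0.0, 120.4]
force: [0.2, -0.6, -0.5]
grip_width: 0.0292
grasp_force: 25.0
```

```bash
python3 snap.py w5
```

```text
9.15 [ 0.43618175 -0.13539264  0.15669937] [1.79990540e+02 2.26004942e-02 1.20363407e+02] [ 48.26961411  -1.63102682 -33.50608773 113.32416804  -0.96092245
  68.01604059  45.49701477] cam [ 0.39360862 -0.06434907  0.31947779] [ 0.1510053  -0.25699691 -0.95454177]
```

View pics/w5.png

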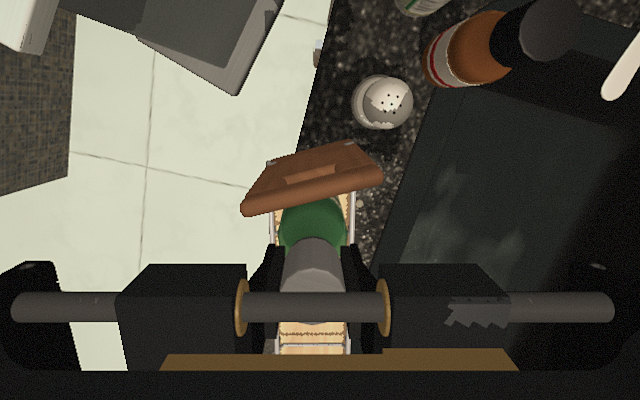

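step_arm(
  moves=[
    {"dp": [0, 0, 0], "dr": [0, 0, 0], "fingers": 0.4},
    {"dp": [0, 0, 0], "dr": [0, 0, 0], "fingers": 0.2},
    {"dp": [0, 0, 0], "dr": [0, 0, 0], "fingers": 0.2},
    {"dp": [0, 0, -20], "dr": [0, 0, 0], "fingers": 0.2},
    {"dp": [0, 0, -50], "dr": [0, 0, 0], "fingers": 0.2},
  ],
)

```text
time_s: 9.78
tool_pos: [0.4343, -0.1348, 0.2253]
tool_rot: [-179.8, -0.3, 120.4]
force: [1.0, -0.4, 0.4]
grip_width: 0.0671
grasp_force: 0.0
```

```bash
cat >l.py <<'E'
from h import *
import json
L=lambda n:{k:np.array(v) for k,v in json.load(open(n+".json")).items()}
E
python3 - <<'E'
from l import *
a,b,c=L("w4"),L("w5"),L("w2")
print("sauce",tri([ray(a,(460,59)),ray(b,(550,31))]),tri([ray(a,(460,59)),ray(b,(550,31)),ray(c,(369,142))]),atz(ray(a,(460,59)),.135),atz(ray(b,(550,31)),.135))
print("salt",tri([ray(a,(368,102)),ray(b,(390,95))]),atz(ray(a,(368,102)),.09),atz(ray(b,(390,95)),.09))
print("hi top",tri([ray(a,(357,148)),ray(b,(381,175))]),tri([ray(a,(271,172)),ray(b,(243,209))]))
E
python3 plan.py "[(.4785,.0255,.24,120,0,6)]"
```

```text
sauce (array([0.48012963, 0.02693522, 0.13189227]), np.float64(0.0006924336011173426)) (array([0.47896901, 0.02651963, 0.13333668]), np.float64(0.001247444545251025)) [0.47872466 0.02646368] [0.47918404 0.02494776]
salt (array([ 0.43848717, -0.0343029 ,  0.07901032]), np.float64(0.001401277442350472)) [ 0.43798213 -0.0362254 ] [ 0.4355036  -0.03471658]
hi top (array([ 0.44091296, -0.07677628,  0.15660215]), np.float64(0.00018192687510091567)) (array([ 0.38914838, -0.13361677,  0.14121397]), np.float64(9.495901607935457e-05))
[19, 20, -2] [0.0, -0.001, 0.001]  max28 0.1
[19, 20, -3] [-0.001, -0.001, 0.001]  max28 0.1
[20, 20, -2] [0.0, -0.001, 0.001]  max28 0.1
[19, 20, -3] [-0.001, 0.0, 0.001]  max28 0.1
[20, 19, -2] [0.0, -0.001, 0.001]  max28 0.1
[19, 20, -3] [-0.001, 0.0, 0.002]  max28 0.1
-- [0.4788 0.0254 0.2403]
```

step_arm(
  moves=[
    {"dp": [10, 10, -20], "dr": [0, 0, 0], "fingers": 0.2},
    {"dp": [26, 27, 0], "dr": [0, 0, 0], "fingers": 0.2},
    {"dp": [30, 31, 0], "dr": [0, 0, 0], "fingers": 0.2},
    {"dp": [30, 31, 10], "dr": [0, 0, 0], "fingers": 0.2},
    {"dp": [20, 20, 20], "dr": [0, 0, 0], "fingers": 0.2},
  ],
)

```text
time_s: 10.4
tool_pos: [0.4811, 0.0273, 0.2172]
tool_rot: [179.9, 0.1, 120.5]
force: [0.6, -1.3, -0.2]
grip_width: 0.0696
grasp_force: 0.0
```

step_arm(
  moves=[
    {"dp": [0, 0, 20], "dr": [0, 0, 0], "fingers": 0.2},
    {"dp": [0, 0, 20], "dr": [0, 0, 0], "fingers": 0.2},
    {"dp": [0, 0, 10], "dr": [0, 0, 0], "fingers": 0.2},
    {"dp": [0, 0, 0], "dr": [0, 0, 0], "fingers": 0.2},
    {"dp": [0, 0, 0], "dr": [0, 0, 0], "fingers": 0.2},
  ],
)

```text
time_s: 11.02
tool_pos: [0.4806, 0.0249, 0.1673]
tool_rot: [179.9, 0.0, 120.4]
force: [0.1, 0.3, 0.3]
grip_width: 0.0693
grasp_force: 0.0
```

```bash
python3 snap.py w6;python3 plan.py "[(.479,.026,.104,120,0,5)]"
```

```text
11.075 [0.48067798 0.02491921 0.16736392] [1.79937151e+02 5.38997958e-02 1.20358141e+02] [ 39.09205718   1.90145011 -45.50880748 109.29818026   1.47532445
  69.29597495  23.43740321] cam [0.43792584 0.09591822 0.33005396] [ 0.15182632 -0.25694332 -0.95442595]
[0, 0, 13] [0.0, 0.0, 0.001]  max13 0.1
[0, 0, 13] [0.0, 0.0, 0.001]  max13 0.1
[1, 0, 12] [0.0, 0.0, 0.001]  max12 0.1
[0, 0, 13] [0.001, 0.0, 0.002]  max13 0.1
[1, -1, 12] [0.0, 0.001, 0.001]  max12 0.1
-- [0.4789 0.0261 0.1044]
```

View pics/w6.png

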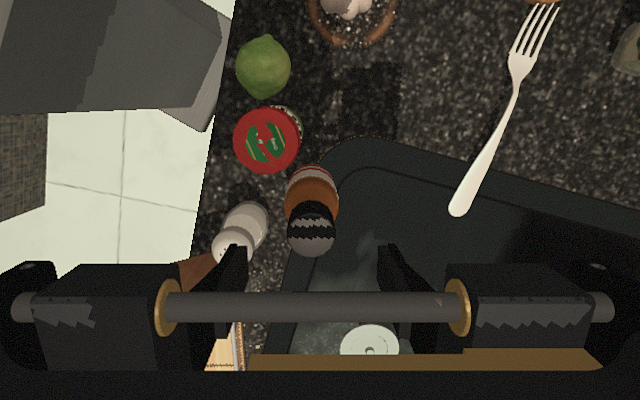

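step_arm(
  moves=[
    {"dp": [0, 0, 13], "dr": [0, 0, 0], "fingers": 0.2},
    {"dp": [0, -1, 13], "dr": [0, 0, 0], "fingers": 0.2},
    {"dp": [1, 0, 13], "dr": [0, 0, 0], "fingers": 0.2},
    {"dp": [0, 0, 13], "dr": [0, 0, 0], "fingers": 0.2},
    {"dp": [0, 0, 12], "dr": [0, 0, 0], "fingers": 0.2},
  ],
)

```text
time_s: 11.7
tool_pos: [0.4785, 0.0254, 0.1014]
tool_rot: [-180.0, -0.0, 120.4]
force: [0.2, 0.0, -0.4]
grip_width: 0.0693
grasp_force: 0.0
```

step_arm(
  moves=[
    {"dp": [0, 0, 0], "dr": [0, 0, 0], "fingers": 0.3},
    {"dp": [0, 0, 0], "dr": [0, 0, 0], "fingers": 0.6},
    {"dp": [0, 0, 0], "dr": [0, 0, 0], "fingers": 1},
    {"dp": [0, 0, 0], "dr": [0, 0, 0], "fingers": 1},
    {"dp": [0, 0, 0], "dr": [0, 0, 0], "fingers": 1},
  ],
)

```text
time_s: 12.32
tool_pos: [0.4789, 0.0253, 0.1028]
tool_rot: [180.0, 0.0, 120.4]
force: [0.5, 0.2, 0.6]
grip_width: 0.0312
grasp_force: 25.0
```

```bash
python3 - <<'E'
from l import *
a,b,c=L("w6"),L("w4"),L("w5")
for p in((312,236),):print("sauce",atz(ray(a,p),.135))
print("spice",atz(ray(a,(266,141)),.106),"salt",atz(ray(a,(229,246)),.09))
print(env.get_obs()["tool_pos"])
E
python3 plan.py "[(.4679,-.1914,.3,120.35,0,10)]" "(.4795,.0255,.3,120.35)"
```

```text
sauce [0.47890128 0.0260947 ]
spice [0.42416902 0.05916332] salt [ 0.43626849 -0.03021109]
[0.47891602 0.02528286 0.10278015]
[-18, -12, 0] [0.0, 0.0, 0.0]  max22 0.0
[-18, -12, 0] [0.0, 0.0, 0.0]  max22 0.0
[-18, -12, 0] [0.0, 0.0, 0.0]  max22 0.0
[-18, -12, 0] [0.0, 0.0, 0.0]  max22 0.0
[-18, -12, 0] [0.0, 0.0, 0.0]  max22 0.0
[-18, -12, 0] [0.0, 0.0, 0.0]  max22 0.0
[-18, -12, 0] [0.0, 0.0, 0.0]  max22 0.0
[-18, -12, 0] [0.0, 0.0, 0.0]  max22 0.0
[-19, -12, 0] [0.0, 0.0, 0.0]  max22 0.0
[-18, -12, 0] [0.0, 0.0, 0.0]  max22 0.0
-- [ 0.4674 -0.1913  0.3   ]
```

step_arm(
  moves=[
    {"dp": [0, 0, -25], "dr": [0, 0, 0], "fingers": 1},
    {"dp": [0, 0, -50], "dr": [0, 0, 0], "fingers": 1},
    {"dp": [0, 0, -58], "dr": [0, 0, 0], "fingers": 1},
    {"dp": [0, 0, -58], "dr": [0, 0, 0], "fingers": 1},
    {"dp": [0, 0, -35], "dr": [0, 0, 0], "fingers": 1},
  ],
)

```text
time_s: 12.95
tool_pos: [0.4792, 0.0255, 0.3314]
tool_rot: [179.9, 0.1, 120.4]
force: [0.6, -1.1, -1.7]
grip_width: 0.0311
grasp_force: 25.0
```

step_arm(
  moves=[
    {"dp": [-18, -12, 0], "dr": [0, 0, 0], "fingers": 1},
    {"dp": [-40, -26, 0], "dr": [0, 0, 0], "fingers": 1},
    {"dp": [-50, -33, 0], "dr": [0, 0, 0], "fingers": 1},
    {"dp": [-45, -30, 0], "dr": [0, 0, 0], "fingers": 1},
    {"dp": [-30, -20, 0], "dr": [0, 0, 0], "fingers": 1},
  ],
)

```text
time_s: 13.58
tool_pos: [0.4657, -0.1968, 0.3278]
tool_rot: [-179.9, -0.0, 120.2]
force: [1.5, 0.5, -1.6]
grip_width: 0.0314
grasp_force: 25.0
```

step_arm(
  moves=[
    {"dp": [0, 0, 0], "dr": [0, 0, 0], "fingers": 1},
    {"dp": [0, 0, 25], "dr": [0, 0, 0], "fingers": 1},
    {"dp": [0, 0, 30], "dr": [0, 0, 0], "fingers": 1},
    {"dp": [0, 0, 10], "dr": [0, 0, 0], "fingers": 1},
    {"dp": [0, 0, 0], "dr": [0, 0, 0], "fingers": 1},
  ],
)

```text
time_s: 14.2
tool_pos: [0.4667, -0.193, 0.2633]
tool_rot: [-180.0, -0.1, 120.4]
force: [-0.9, -0.7, -1.8]
grip_width: 0.0314
grasp_force: 25.0
```

```bash
python3 snap.py w7;python3 plan.py "[(.468,-.1917,.1188,120.35,0,5)]"
```

```text
14.25 [ 0.46720048 -0.1933468   0.26425393] [1.79977753e+02 3.59621900e-02 1.20409359e+02] [ 51.17235908   0.96400458 -31.82867717  98.62584837   0.52176747
  80.51364615  49.67105875] cam [ 0.42424622 -0.12212649  0.42624298] [ 0.15014804 -0.25611272 -0.95491457]
[0, 0, 29] [0.0, 0.0, 0.0]  max29 0.0
[0, 0, 29] [0.0, 0.0, 0.0]  max29 0.0
[0, 0, 29] [0.0, 0.0, 0.0]  max29 0.0
[1, 1, 29] [0.0, 0.0, 0.001]  max29 0.1
[0, 0, 29] [0.0, 0.001, 0.0]  max29 0.1
-- [ 0.4677 -0.192   0.1193]
```

View pics/w7.png

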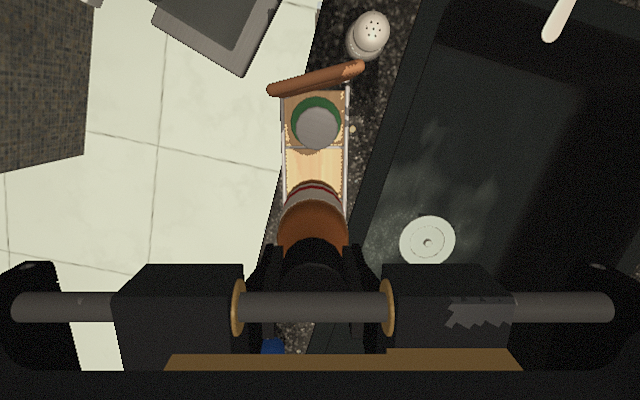

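step_arm(
  moves=[
    {"dp": [0, 1, 25], "dr": [0, 0, 0], "fingers": 1},
    {"dp": [1, 0, 30], "dr": [0, 0, 0], "fingers": 1},
    {"dp": [0, 0, 30], "dr": [0, 0, 0], "fingers": 1},
    {"dp": [0, 0, 30], "dr": [0, 0, 0], "fingers": 1},
    {"dp": [0, 0, 15], "dr": [0, 0, 0], "fingers": 1},
  ],
)

```text
time_s: 14.88
tool_pos: [0.4673, -0.1924, 0.1333]
tool_rot: [-180.0, -0.0, 120.4]
force: [-0.2, 0.4, -2.3]
grip_width: 0.0316
grasp_force: 25.0
```

step_arm(
  moves=[
    {"dp": [0, 0, 6], "dr": [0, 0, 0], "fingers": 1},
    {"dp": [0, 0, 4], "dr": [0, 0, 0], "fingers": 1},
    {"dp": [0, 0, 3], "dr": [0, 0, 0], "fingers": 1},
    {"dp": [0, 0, 2], "dr": [0, 0, 0], "fingers": 1},
    {"dp": [0, 0, 0], "dr": [0, 0, 0], "fingers": 1},
  ],
)

```text
time_s: 15.5
tool_pos: [0.4674, -0.1925, 0.1189]
tool_rot: [180.0, 0.0, 120.4]
force: [0.4, -0.1, -2.1]
grip_width: 0.0316
grasp_force: 25.0
```

```bash
python3 - <<'E'
from l import *
a=L("w7");b=L("w5")
q=np.array([.4841,-.2191]);c,s=np.cos(np.radians(30.35)),np.sin(np.radians(30.35))
d=atz(ray(a,(317,127)),.191)-q;print("oil rack",c*d[0]+s*d[1],-s*d[0]+c*d[1])
print("salt",atz(ray(a,(373,28)),.09),tri([ray(a,(373,28)),ray(b,(390,95)),ray(L("w6"),(229,246)),ray(L("w2"),(313,161)),ray(L("w4"),(368,102))]))
print(env.get_obs()["tool_pos"],env.get_obs()["force"])
E
```

```text
oil rack 0.0006686522535500339 0.09781797531471648
salt [ 0.43921363 -0.03840361] (array([ 0.43798829, -0.03449901,  0.07980544]), np.float64(0.0021493726231343636))
[ 0.46741195 -0.19251121  0.11885074] [ 0.40703317 -0.07519468 -2.14006045]
```

step_arm(
  moves=[
    {"dp": [0, 0, 1], "dr": [0, 0, 0], "fingers": 1},
    {"dp": [0, 0, 1], "dr": [0, 0, 0], "fingers": 1},
    {"dp": [0, 0, 0], "dr": [0, 0, 0], "fingers": 1},
    {"dp": [0, 0, 0], "dr": [0, 0, 0], "fingers": 1},
    {"dp": [0, 0, 0], "dr": [0, 0, 0], "fingers": 1},
  ],
)

```text
time_s: 16.12
tool_pos: [0.4681, -0.193, 0.1188]
tool_rot: [180.0, 0.1, 120.4]
force: [-3.1, 0.5, 9.8]
grip_width: 0.0311
grasp_force: 25.0
```

step_arm(
  moves=[
    {"dp": [0, 0, 0], "dr": [0, 0, 0], "fingers": 0.5},
    {"dp": [0, 0, 0], "dr": [0, 0, 0], "fingers": 0.3},
    {"dp": [0, 0, 0], "dr": [0, 0, 0], "fingers": 0.2},
    {"dp": [0, 0, -25], "dr": [0, 0, 0], "fingers": 0.2},
    {"dp": [0, 0, -50], "dr": [0, 0, 0], "fingers": 0.2},
  ],
)

```text
time_s: 16.75
tool_pos: [0.4654, -0.1918, 0.1902]
tool_rot: [-179.9, -0.3, 120.4]
force: [0.3, 0.0, 0.5]
grip_width: 0.0674
grasp_force: 0.0
```

```bash
python3 plan.py "[(.4242,.0585,.25,120.35,0,10)]"; python3 snap.py w8
```

```text
[24, 9, -6] [0.0, 0.0, 0.0]  max26 0.0
[24, 9, -6] [0.0, -0.001, 0.0]  max26 0.1
[24, 9, -6] [0.0, 0.0, 0.0]  max26 0.0
[24, 9, -6] [0.0, -0.001, 0.0]  max26 0.1
[23, 9, -6] [0.0, 0.0, 0.0]  max25 0.0
[24, 9, -6] [-0.001, -0.001, 0.0]  max26 0.1
[23, 9, -6] [0.0, 0.0, 0.0]  max25 0.0
[24, 9, -6] [-0.001, -0.001, 0.0]  max26 0.1
[23, 9, -6] [0.0, 0.0, 0.0]  max25 0.0
[24, 10, -5] [-0.001, -0.001, 0.0]  max26 0.1
-- [0.4243 0.0586 0.2496]
16.8 [ 0.46989631 -0.19325644  0.19845619] [179.77171695   0.37682795 120.3845867 ] [ 50.85087097   3.12927643 -32.35990775 104.26328184   1.83311108
  72.66674804  48.38161029] cam [ 0.4236639  -0.12125325  0.35338459] [ 0.14643967 -0.254102   -0.95602698]
```

step_arm(
  moves=[
    {"dp": [0, 0, -35], "dr": [0, 0, 0], "fingers": 0.2},
    {"dp": [12, 4, -24], "dr": [0, 0, 0], "fingers": 0.1},
    {"dp": [35, 14, 0], "dr": [0, 0, 0], "fingers": 0.05},
    {"dp": [50, 19, 0], "dr": [0, 0, 0], "fingers": 0.05},
    {"dp": [50, 19, 0], "dr": [0, 0, 0], "fingers": 0.05},
  ],
)

```text
time_s: 17.42
tool_pos: [0.4409, -0.0357, 0.2504]
tool_rot: [180.0, 0.0, 120.3]
force: [1.2, 0.4, 1.0]
grip_width: 0.0823
grasp_force: 0.0
```

step_arm(
  moves=[
    {"dp": [50, 19, 0], "dr": [0, 0, 0], "fingers": 0.05},
    {"dp": [30, 12, 10], "dr": [0, 0, 0], "fingers": 0.05},
    {"dp": [10, 4, 20], "dr": [0, 0, 0], "fingers": 0.05},
    {"dp": [0, 0, 30], "dr": [0, 0, 0], "fingers": 0.05},
    {"dp": [0, 0, 20], "dr": [0, 0, 0], "fingers": 0.05},
  ],
)

```text
time_s: 18.05
tool_pos: [0.4253, 0.0583, 0.1692]
tool_rot: [-179.9, 0.0, 120.4]
force: [-0.7, 0.6, -1.3]
grip_width: 0.0831
grasp_force: 0.0
```

step_arm(
  moves=[
    {"dp": [0, 0, 15], "dr": [0, 0, 0], "fingers": 0.05},
    {"dp": [0, 0, 5], "dr": [0, 0, 0], "fingers": 0.05},
    {"dp": [0, 0, 0], "dr": [0, 0, 0], "fingers": 0.05},
    {"dp": [0, 0, 0], "dr": [0, 0, 0], "fingers": 0.05},
    {"dp": [0, 0, 0], "dr": [0, 0, 0], "fingers": 0.05},
  ],
)

```text
time_s: 18.68
tool_pos: [0.4263, 0.0581, 0.1511]
tool_rot: [180.0, 0.0, 120.4]
force: [-0.6, -0.2, 0.4]
grip_width: 0.0829
grasp_force: 0.0
```

```bash
python3 snap.py w9; python3 plan.py "[(.4243,.0588,.076,120.35,0,5)]"; python3 - <<'E'
from l import *
import cv2
im=cv2.cvtColor(cv2.imread("pics/w9.png"),cv2.COLOR_BGR2HSV)
m=cv2.inRange(im,(0,170,90),(6,255,255))|cv2.inRange(im,(174,170,90),(180,255,255))
n,l,st,c=cv2.connectedComponentsWithStats(m)
a=L("w9")
for i in range(1,n):
    if st[i,4]>150: print(st[i],c[i]); u,v,w,h,_=st[i]; print(atz(ray(a,(u+w/2,v+h/2)),.106))
E
```

```text
18.725 [0.42621795 0.05805899 0.15096252] [1.79965011e+02 4.00469807e-02 1.20360894e+02] [ 40.69467508  -6.00377453 -48.63546428 116.49590284  -4.84849968
  67.5047362   24.43158381] cam [0.38364805 0.12911373 0.31384269] [ 0.15174108 -0.25704423 -0.95441234]
[0, 0, 15] [0.0, 0.0, 0.0]  max15 0.0
[0, 0, 15] [0.0, 0.0, 0.0]  max15 0.0
[1, 0, 15] [0.0, 0.0, 0.0]  max15 0.0
[0, -1, 15] [0.0, 0.0, 0.0]  max15 0.0
[1, 0, 15] [0.001, 0.001, 0.0]  max15 0.1
-- [0.4244 0.0593 0.076 ]
[ 278  190   66   70 2228] [309.6481149  221.96947935]
[0.42272644 0.06118785]
```

step_arm(
  moves=[
    {"dp": [0, 0, 15], "dr": [0, 0, 0], "fingers": 0.05},
    {"dp": [1, -1, 15], "dr": [0, 0, 0], "fingers": 0.05},
    {"dp": [1, 0, 15], "dr": [0, 0, 0], "fingers": 0.05},
    {"dp": [0, 0, 15], "dr": [0, 0, 0], "fingers": 0.05},
    {"dp": [0, 0, 15], "dr": [0, 0, 0], "fingers": 0.05},
  ],
)

```text
time_s: 19.35
tool_pos: [0.4238, 0.0593, 0.0743]
tool_rot: [-180.0, -0.0, 120.4]
force: [-0.2, -1.2, 0.4]
grip_width: 0.0826
grasp_force: 0.0
```

step_arm(
  moves=[
    {"dp": [0, 0, 0], "dr": [0, 0, 0], "fingers": 0.2},
    {"dp": [0, 0, 0], "dr": [0, 0, 0], "fingers": 0.4},
    {"dp": [0, 0, 0], "dr": [0, 0, 0], "fingers": 0.6},
    {"dp": [0, 0, 0], "dr": [0, 0, 0], "fingers": 1},
    {"dp": [0, 0, 0], "dr": [0, 0, 0], "fingers": 1},
  ],
)

```text
time_s: 19.98
tool_pos: [0.4242, 0.0593, 0.0758]
tool_rot: [180.0, 0.0, 120.4]
force: [-0.2, -0.4, 2.0]
grip_width: 0.0435
grasp_force: 24.9
```

```bash
python3 plan.py "[(.5003,-.2470,.32,120.35,0,8)]" "(.424,.0588,.32,120.35)"; python3 -c "
from cell import env;o=env.get_obs();print(o['tool_pos'],o['grip_width'])"
```

```text
[-38, -11, 0] [0.0, 0.0, 0.0]  max40 0.0
[-38, -11, 0] [0.0, 0.0, 0.0]  max40 0.0
[-38, -11, 0] [0.0, 0.0, 0.0]  max40 0.0
[-38, -11, 0] [0.0, 0.0, 0.0]  max40 0.0
[-38, -11, 0] [0.0, 0.0, 0.0]  max40 0.0
[-37, -11, 0] [0.0, 0.0, 0.0]  max39 0.0
[-38, -11, 0] [0.0, 0.0, 0.0]  max40 0.0
[-37, -12, 0] [0.0, 0.0, 0.0]  max39 0.0
-- [ 0.4998 -0.2468  0.32  ]
[0.42424818 0.0592615  0.07582096] 0.04346629841815618
```

step_arm(
  moves=[
    {"dp": [0, 0, -25], "dr": [0, 0, 0], "fingers": 1},
    {"dp": [0, 0, -50], "dr": [0, 0, 0], "fingers": 1},
    {"dp": [0, 0, -60], "dr": [0, 0, 0], "fingers": 1},
    {"dp": [0, 0, -60], "dr": [0, 0, 0], "fingers": 1},
    {"dp": [0, 0, -40], "dr": [0, 0, 0], "fingers": 1},
  ],
)

```text
time_s: 20.6
tool_pos: [0.4244, 0.0595, 0.3134]
tool_rot: [179.9, 0.2, 120.4]
force: [0.1, 0.0, -0.7]
grip_width: 0.0437
grasp_force: 24.9
```

step_arm(
  moves=[
    {"dp": [-20, -6, 0], "dr": [0, 0, 0], "fingers": 1},
    {"dp": [-38, -11, 0], "dr": [0, 0, 0], "fingers": 1},
    {"dp": [-45, -13, 0], "dr": [0, 0, 0], "fingers": 1},
    {"dp": [-45, -13, 0], "dr": [0, 0, 0], "fingers": 1},
    {"dp": [-45, -13, 0], "dr": [0, 0, 0], "fingers": 1},
  ],
)

```text
time_s: 21.22
tool_pos: [0.4726, -0.1377, 0.3086]
tool_rot: [-179.9, -0.1, 120.3]
force: [0.8, 0.4, -1.2]
grip_width: 0.044
grasp_force: 24.9
```

step_arm(
  moves=[
    {"dp": [-45, -13, 0], "dr": [0, 0, 0], "fingers": 1},
    {"dp": [-40, -12, 0], "dr": [0, 0, 0], "fingers": 1},
    {"dp": [-25, -8, 0], "dr": [0, 0, 0], "fingers": 1},
    {"dp": [0, 0, 0], "dr": [0, 0, 0], "fingers": 1},
    {"dp": [0, 0, 0], "dr": [0, 0, 0], "fingers": 1},
  ],
)

```text
time_s: 21.85
tool_pos: [0.5004, -0.2455, 0.3101]
tool_rot: [180.0, -0.1, 120.5]
force: [0.5, 0.7, -1.2]
grip_width: 0.0436
grasp_force: 24.9
```

```bash
python3 snap.py w10; python3 plan.py "[(.5005,-.2474,.0918,120.35,0,8)]"
```

```text
21.9 [ 0.50054696 -0.24526204  0.31048458] [ 1.79997179e+02 -3.51271935e-02  1.20507576e+02] [ 52.04033219   7.36346542 -31.60970567  87.47769398   3.83557938
  86.27580024  50.89837109] cam [ 0.45790121 -0.17482062  0.47305733] [ 0.15051772 -0.25525577 -0.95508581]
[0, 0, 27] [0.0, 0.0, 0.0]  max27 0.0
[0, 0, 27] [0.0, 0.0, 0.0]  max27 0.0
[0, 0, 27] [0.0, 0.0, 0.0]  max27 0.0
[0, 0, 28] [0.0, 0.0, 0.001]  max28 0.1
[0, 0, 27] [0.0, 0.0, 0.0]  max27 0.0
[-1, 0, 28] [0.0, 0.0, 0.001]  max28 0.1
[0, -1, 27] [0.0, 0.0, 0.0]  max27 0.0
[-1, 0, 28] [0.0, -0.001, 0.001]  max28 0.1
-- [ 0.5006 -0.2474  0.0915]
```

View pics/w10.png

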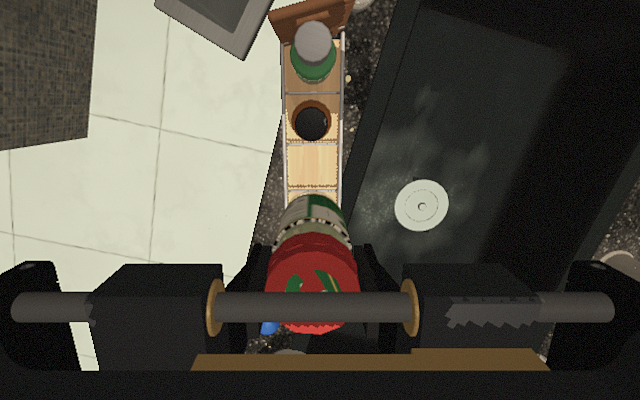

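step_arm(
  moves=[
    {"dp": [0, 0, 30], "dr": [0, 0, 0], "fingers": 1},
    {"dp": [-1, 0, 45], "dr": [0, 0, 0], "fingers": 1},
    {"dp": [-1, -1, 45], "dr": [0, 0, 0], "fingers": 1},
    {"dp": [0, 0, 40], "dr": [0, 0, 0], "fingers": 1},
    {"dp": [0, 0, 25], "dr": [0, 0, 0], "fingers": 1},
  ],
)

```text
time_s: 22.52
tool_pos: [0.4997, -0.2474, 0.1239]
tool_rot: [-179.9, -0.1, 120.5]
force: [0.0, 0.6, -0.7]
grip_width: 0.0439
grasp_force: 24.9
```

step_arm(
  moves=[
    {"dp": [0, 0, 15], "dr": [0, 0, 0], "fingers": 1},
    {"dp": [0, 0, 8], "dr": [0, 0, 0], "fingers": 1},
    {"dp": [0, 0, 5], "dr": [0, 0, 0], "fingers": 1},
    {"dp": [0, 0, 3], "dr": [0, 0, 0], "fingers": 1},
    {"dp": [0, 0, 0], "dr": [0, 0, 0], "fingers": 1},
  ],
)

```text
time_s: 23.15
tool_pos: [0.5007, -0.2495, 0.0949]
tool_rot: [180.0, 0.0, 120.4]
force: [-0.1, -0.3, -1.1]
grip_width: 0.0433
grasp_force: 24.9
```

step_arm(
  moves=[
    {"dp": [0, 0, 1], "dr": [0, 0, 0], "fingers": 1},
    {"dp": [0, 0, 1], "dr": [0, 0, 0], "fingers": 1},
    {"dp": [0, 0, 0], "dr": [0, 0, 0], "fingers": 1},
    {"dp": [0, 0, 0], "dr": [0, 0, 0], "fingers": 1},
    {"dp": [0, 0, 0], "dr": [0, 0, 0], "fingers": 1},
  ],
)

```text
time_s: 23.78
tool_pos: [0.5006, -0.2493, 0.0926]
tool_rot: [-180.0, 0.0, 120.4]
force: [0.4, 0.3, -1.3]
grip_width: 0.0437
grasp_force: 24.9
```

step_arm(
  moves=[
    {"dp": [2, 0, 0], "dr": [0, 0, 0], "fingers": 1},
    {"dp": [0, 0, 1], "dr": [0, 0, 0], "fingers": 1},
    {"dp": [0, 0, 0], "dr": [0, 0, 0], "fingers": 1},
    {"dp": [0, 0, 0], "dr": [0, 0, 0], "fingers": 1},
    {"dp": [0, 0, 0], "dr": [0, 0, 0], "fingers": 1},
  ],
)

```text
time_s: 24.4
tool_pos: [0.4998, -0.2477, 0.092]
tool_rot: [180.0, 0.0, 120.4]
force: [-0.1, 0.8, 3.6]
grip_width: 0.0435
grasp_force: 25.0
```

step_arm(
  moves=[
    {"dp": [0, 0, 0], "dr": [0, 0, 0], "fingers": 0.35},
    {"dp": [0, 0, 0], "dr": [0, 0, 0], "fingers": 0.15},
    {"dp": [0, 0, 0], "dr": [0, 0, 0], "fingers": 0.15},
    {"dp": [0, 0, -20], "dr": [0, 0, 0], "fingers": 0.15},
    {"dp": [0, 0, -45], "dr": [0, 0, 0], "fingers": 0.15},
  ],
)

```text
time_s: 25.02
tool_pos: [0.4978, -0.247, 0.155]
tool_rot: [-179.9, -0.3, 120.4]
force: [0.9, -0.7, 0.7]
grip_width: 0.0736
grasp_force: 0.0
```

step_arm(
  moves=[
    {"dp": [0, 0, -50], "dr": [0, 0, 0], "fingers": 0.15},
    {"dp": [0, 0, -40], "dr": [0, 0, 0], "fingers": 0.15},
    {"dp": [15, 0, -15], "dr": [0, 0, 0], "fingers": 0.15},
    {"dp": [40, 0, 0], "dr": [0, 0, 0], "fingers": 0.15},
    {"dp": [40, 0, 0], "dr": [0, 0, 0], "fingers": 0.15},
  ],
)

```text
time_s: 25.65
tool_pos: [0.4501, -0.1638, 0.2602]
tool_rot: [-180.0, -0.1, 120.4]
force: [0.3, 0.6, 0.3]
grip_width: 0.074
grasp_force: 0.0
```

```bash
python3 plan.py "[(.4377,-.036,.24,120.35,0,5)]"
```

```text
[23, 11, 4] [0.0, 0.0, 0.0]  max26 0.0
[23, 11, 4] [0.0, -0.001, 0.0]  max26 0.1
[24, 11, 4] [0.0, 0.0, 0.0]  max27 0.0
[23, 10, 4] [0.0, -0.001, 0.0]  max25 0.1
[24, 11, 4] [-0.001, 0.0, 0.0]  max27 0.1
-- [ 0.4376 -0.0355  0.2403]
```

```bash
python3 plan.py "[(.4405,-.040,.22,120.35,-15,5),(.4405,-.040,.15,120.35,-15,5)]" "(.4499,-.164,.2602,120.35)"
```

```text
[22, 11, 8] [0.0, -0.052, 0.0]  max26 3.0
[23, 11, 7] [0.0, -0.052, 0.0]  max26 3.0
[23, 11, 6] [0.0, -0.053, 0.0]  max26 3.0
[23, 11, 4] [0.0, -0.052, 0.0]  max26 3.0
[24, 11, 3] [0.0, -0.053, 0.0]  max27 3.0
-- [ 0.4409 -0.0397  0.2202]
[4, 0, 14] [0.0, 0.0, 0.0]  max15 0.0
[4, 0, 13] [0.0, 0.0, 0.0]  max14 0.0
[3, 0, 14] [0.0, 0.0, 0.0]  max14 0.0
[4, 0, 13] [0.0, 0.0, 0.0]  max14 0.0
[3, 0, 14] [0.0, 0.0, 0.0]  max14 0.0
-- [ 0.441  -0.0399  0.1499]
```

step_arm(
  moves=[
    {"dp": [22, 11, 8], "dr": [0, -0.052, 0], "fingers": 0.1},
    {"dp": [23, 11, 7], "dr": [0, -0.052, 0], "fingers": 0.1},
    {"dp": [23, 11, 6], "dr": [0, -0.053, 0], "fingers": 0.1},
    {"dp": [23, 11, 4], "dr": [0, -0.052, 0], "fingers": 0.1},
    {"dp": [24, 11, 3], "dr": [0, -0.053, 0], "fingers": 0.1},
  ],
)

```text
time_s: 26.28
tool_pos: [0.441, -0.0404, 0.2199]
tool_rot: [-179.9, 15.1, 120.4]
force: [0.4, -0.3, 1.0]
grip_width: 0.0784
grasp_force: 0.0
```

step_arm(
  moves=[
    {"dp": [4, 0, 18], "dr": [0, 0, 0], "fingers": 0.1},
    {"dp": [5, 0, 20], "dr": [0, 0, 0], "fingers": 0.1},
    {"dp": [5, 0, 20], "dr": [0, 0, 0], "fingers": 0.1},
    {"dp": [3, 0, 10], "dr": [0, 0, 0], "fingers": 0.1},
    {"dp": [0, 0, 0], "dr": [0, 0, 0], "fingers": 0.1},
  ],
)

```text
time_s: 26.9
tool_pos: [0.4419, -0.0423, 0.1504]
tool_rot: [-179.9, 14.9, 120.4]
force: [-0.9, 0.5, 0.5]
grip_width: 0.0781
grasp_force: 0.0
```

```bash
python3 snap.py w11
```

```text
26.95 [ 0.44267979 -0.04230395  0.15122708] [-179.96539245   14.9918829   120.38629183] [ 44.68482322 -11.55462162 -48.5212634  121.19251085   5.50190056
  59.86665095  24.1291038 ] cam [0.37987826 0.06249276 0.28648849] [ 0.26846486 -0.46125175 -0.84567928]
```

View pics/w11.png

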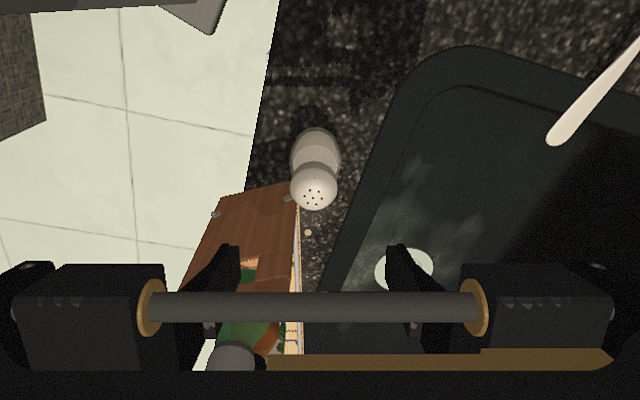

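```bash
python3 - <<'E'
from l import *
a=L("w11");cam=-a["R"].T@a["t"]
print("dome",atz(ray(a,(315,190)),.075),atz(ray(a,(315,193)),.088))
e=atz(ray(a,(316,127)),.002);
d=e-np.array([.438,-.036]);print("base near edge",e,np.linalg.norm(d))
l,r=atz(ray(a,(290,157)),.035),atz(ray(a,(341,157)),.035);print("body mid",(l+r)/2,np.linalg.norm(l-r))
# panel outer corners estimate
print("panel base back",atz(ray(a,(292,183)),0),"top back",atz(ray(a,(290,295)),.15),"top front",atz(ray(a,(185,290)),.15),"base front",atz(ray(a,(220,196)),0))
E
```

```text
dome [ 0.44183634 -0.03998831] [ 0.43923521 -0.03573267]
base near edge [ 0.43160261 -0.02010705] 0.017132204715555724
body mid [ 0.43813126 -0.03246267] 0.041756345468134545
panel base back [ 0.44042769 -0.08092921] top back [ 0.4430912 -0.0716958] top front [ 0.38875754 -0.09879861] base front [ 0.38526618 -0.1303263 ]
```

```bash
python3 plan.py "[(.444,-.0428,.040,120.35,-15,7)]"
```

```text
[4, 0, 15] [0.0, 0.0, 0.0]  max16 0.0
[4, 0, 15] [0.0, 0.0, 0.0]  max16 0.0
[4, 0, 16] [0.0, 0.0, 0.0]  max16 0.0
[4, 0, 15] [0.0, 0.0, 0.0]  max16 0.0
[4, 0, 16] [0.0, 0.0, 0.0]  max16 0.0
[4, 0, 15] [0.0, 0.0, 0.0]  max16 0.0
[4, 1, 16] [0.0, 0.0, 0.001]  max17 0.1
-- [ 0.4439 -0.0426  0.0397]
```

step_arm(
  moves=[
    {"dp": [4, 0, 15], "dr": [0, 0, 0], "fingers": 0.1},
    {"dp": [4, 0, 15], "dr": [0, 0, 0], "fingers": 0.1},
    {"dp": [4, 0, 16], "dr": [0, 0, 0], "fingers": 0.1},
    {"dp": [4, 0, 15], "dr": [0, 0, 0], "fingers": 0.1},
    {"dp": [4, 1, 16], "dr": [0, 0, 0], "fingers": 0.1},
  ],
)

```text
time_s: 27.58
tool_pos: [0.4438, -0.0424, 0.0705]
tool_rot: [-180.0, 15.0, 120.4]
force: [-0.4, -0.3, -0.3]
grip_width: 0.0785
grasp_force: 0.0
```

step_arm(
  moves=[
    {"dp": [4, 0, 16], "dr": [0, 0, 0], "fingers": 0.1},
    {"dp": [4, 0, 15], "dr": [0, 0, 0], "fingers": 0.1},
    {"dp": [0, 0, 0], "dr": [0, 0, 0], "fingers": 0.1},
    {"dp": [0, 0, 0], "dr": [0, 0, 0], "fingers": 0.1},
    {"dp": [0, 0, 0], "dr": [0, 0, 0], "fingers": 0.2},
  ],
)

```text
time_s: 28.2
tool_pos: [0.4449, -0.0428, 0.0405]
tool_rot: [180.0, 15.1, 120.4]
force: [-0.1, 0.1, -0.2]
grip_width: 0.0738
grasp_force: 0.0
```

step_arm(
  moves=[
    {"dp": [0, 0, 0], "dr": [0, 0, 0], "fingers": 0.35},
    {"dp": [0, 0, 0], "dr": [0, 0, 0], "fingers": 0.5},
    {"dp": [0, 0, 0], "dr": [0, 0, 0], "fingers": 0.8},
    {"dp": [0, 0, 0], "dr": [0, 0, 0], "fingers": 1},
    {"dp": [0, 0, 0], "dr": [0, 0, 0], "fingers": 1},
  ],
  squeeze=20,
)

```text
time_s: 28.82
tool_pos: [0.4442, -0.0429, 0.0399]
tool_rot: [-180.0, 15.0, 120.4]
force: [-1.0, -0.9, 0.7]
grip_width: 0.0376
grasp_force: 19.8
```

```bash
python3 plan.py "[(.4442,-.0429,.052,120.35,-15,1),(.4442,.0171,.052,120.35,-15,3),(.4442,.0171,.0395,120.35,-15,1)]"; echo; python3 - <<'E'
from plan import *
# rotate about grasp point from -15 to +12
p=np.array([.4442,.0171,.0395]);r=down(120.35,-15);g=p+r.apply([0,0,-.019]);print(g)
a=(g+down(120.35,12).apply([0,0,.019]));plan([(*a,120.35,12,5)],p,r)
E
```

```text
[-3, 0, -12] [0.0, 0.0, 0.0]  max12 0.0
-- [ 0.4441 -0.0427  0.0522]
[17, 10, -4] [0.0, 0.0, 0.0]  max20 0.0
[16, 10, -5] [0.0, 0.0, 0.0]  max20 0.0
[17, 10, -4] [0.0, 0.0, 0.0]  max20 0.0
-- [0.4439 0.017  0.0518]
[3, 0, 12] [0.0, 0.0, 0.0]  max12 0.0
-- [0.444  0.0169 0.0395]

[0.44171525 0.02134363 0.05785259]
[2, 0, 0] [0.0, 0.094, 0.0]  max2 5.4
[2, 0, 0] [0.0, 0.094, 0.0]  max2 5.4
[2, 0, 0] [0.0, 0.094, 0.0]  max2 5.4
[1, 0, 0] [0.0, 0.095, 0.0]  max1 5.4
[2, 0, -1] [0.0, 0.094, 0.0]  max2 5.4
-- [0.4398 0.0247 0.0397]
```

step_arm(
  moves=[
    {"dp": [-3, 0, -12], "dr": [0, 0, 0], "fingers": 1},
    {"dp": [17, 10, -4], "dr": [0, 0, 0], "fingers": 1},
    {"dp": [16, 10, -5], "dr": [0, 0, 0], "fingers": 1},
    {"dp": [17, 10, -4], "dr": [0, 0, 0], "fingers": 1},
    {"dp": [0, 0, 0], "dr": [0, 0, 0], "fingers": 1},
  ],
)

```text
time_s: 29.45
tool_pos: [0.4441, 0.0186, 0.0517]
tool_rot: [180.0, 15.0, 120.5]
force: [-0.7, -0.5, -1.0]
grip_width: 0.0376
grasp_force: 19.7
```

step_arm(
  moves=[
    {"dp": [2, 0, 6], "dr": [0, 0, 0], "fingers": 1},
    {"dp": [1, 0, 4], "dr": [0, 0, 0], "fingers": 1},
    {"dp": [0, 0, 2], "dr": [0, 0, 0], "fingers": 1},
    {"dp": [0, 0, 0], "dr": [0, 0, 0], "fingers": 1},
    {"dp": [0, 0, 0], "dr": [0, 0, 0], "fingers": 1},
  ],
)

```text
time_s: 30.08
tool_pos: [0.4438, 0.0159, 0.0398]
tool_rot: [-179.9, 15.1, 120.3]
force: [-3.8, -0.1, 6.5]
grip_width: 0.0374
grasp_force: 20.2
```

Resting on the worktop; release, swing the tilt in place, regrip.

step_arm(
  moves=[
    {"dp": [0, 0, 0], "dr": [0, 0, 0], "fingers": 0.4},
    {"dp": [0, 0, 0], "dr": [0, 0, 0], "fingers": 0.15},
    {"dp": [0, 0, 0], "dr": [0, 0, 0], "fingers": 0.1},
    {"dp": [2, 0, 0], "dr": [0, 0.094, 0], "fingers": 0.1},
    {"dp": [2, 0, 0], "dr": [0, 0.094, 0], "fingers": 0.1},
  ],
)

```text
time_s: 30.7
tool_pos: [0.4422, 0.0208, 0.0388]
tool_rot: [180.0, 4.1, 120.4]
force: [0.5, -1.1, -0.1]
grip_width: 0.0753
grasp_force: 0.0
```

step_arm(
  moves=[
    {"dp": [2, 0, 0], "dr": [0, 0.094, 0], "fingers": 0.1},
    {"dp": [1, 0, 0], "dr": [0, 0.095, 0], "fingers": 0.1},
    {"dp": [2, 0, -1], "dr": [0, 0.094, 0], "fingers": 0.1},
    {"dp": [0, 0, 0], "dr": [0, 0, 0], "fingers": 0.1},
    {"dp": [0, 0, 0], "dr": [0, 0, 0], "fingers": 0.1},
  ],
)

```text
time_s: 31.32
tool_pos: [0.4393, 0.0251, 0.0395]
tool_rot: [-180.0, -11.9, 120.4]
force: [-0.0, 0.3, 0.8]
grip_width: 0.0783
grasp_force: 0.0
```

step_arm(
  moves=[
    {"dp": [0, 0, 0], "dr": [0, 0, 0], "fingers": 0.35},
    {"dp": [0, 0, 0], "dr": [0, 0, 0], "fingers": 0.5},
    {"dp": [0, 0, 0], "dr": [0, 0, 0], "fingers": 0.8},
    {"dp": [0, 0, 0], "dr": [0, 0, 0], "fingers": 1},
    {"dp": [0, 0, 0], "dr": [0, 0, 0], "fingers": 1},
  ],
)

```text
time_s: 31.95
tool_pos: [0.4394, 0.0244, 0.0397]
tool_rot: [-179.9, -12.0, 120.4]
force: [-0.0, -0.1, 0.9]
grip_width: 0.0377
grasp_force: 19.9
```

```bash
python3 - <<'E'
from plan import *
o=env.get_obs();p=o["tool_pos"];r=R.from_euler("xyz",o["tool_rot"],degrees=True)
print(p,o["tool_rot"]); g=p+r.apply([0,0,-.019]); print("grasp",g)
# salt centre assumed at grasp xy ; target bay
off=p-g; t=np.array([.5326,-.3019,0])+[off[0],off[1],0]
z=p[2]
plan([(p[0],p[1],z+.225,120.35,12,5),(t[0],t[1],z+.225,120.35,12,10),(t[0],t[1],z+.030,120.35,12,6),(t[0],t[1],z+.016,120.35,12,5)])
E
```

```text
[0.43938523 0.02441351 0.03973053] [-179.9485523   -11.97292666  120.36705511]
grasp [0.44139254 0.02102135 0.05831719]
[9, 0, -44] [0.0, 0.0, 0.0]  max45 0.0
[9, 0, -44] [0.0, 0.0, 0.0]  max45 0.0
[10, 0, -44] [0.0, 0.0, 0.0]  max45 0.0
[9, 0, -44] [0.0, 0.0, 0.0]  max45 0.0
[10, 0, -44] [-0.001, 0.0, 0.0]  max45 0.1
-- [0.4394 0.0248 0.2647]
[-32, -8, -7] [0.0, 0.0, 0.0]  max34 0.0
[-32, -9, -7] [0.0, 0.0, 0.0]  max34 0.0
[-32, -8, -7] [0.0, 0.0, 0.0]  max34 0.0
[-32, -9, -7] [0.0, 0.0, 0.0]  max34 0.0
[-32, -8, -7] [0.0, 0.0, 0.0]  max34 0.0
[-32, -9, -6] [0.0, 0.0, 0.0]  max34 0.0
[-31, -8, -7] [0.0, 0.0, 0.0]  max33 0.0
[-32, -9, -6] [0.0, 0.0, 0.0]  max34 0.0
[-31, -8, -7] [0.0, 0.0, 0.0]  max33 0.0
[-32, -9, -6] [0.0, 0.0, 0.0]  max34 0.0
-- [ 0.5303 -0.2986  0.2643]
[-7, 0, 32] [0.0, 0.0, 0.0]  max33 0.0
[-7, 0, 32] [0.0, 0.0, 0.0]  max33 0.0
[-7, 0, 32] [0.0, 0.0, 0.0]  max33 0.0
[-6, 0, 31] [0.0, 0.0, 0.0]  max32 0.0
[-7, 0, 32] [0.0, 0.0, 0.0]  max33 0.0
[-6, 0, 31] [0.0, 0.0, 0.0]  max32 0.0
-- [ 0.5302 -0.2983  0.0701]
[-1, 0, 3] [0.0, 0.0, 0.0]  max3 0.0
[-1, 0, 3] [0.0, 0.0, 0.0]  max3 0.0
[0, 0, 3] [0.0, 0.0, 0.0]  max3 0.0
[-1, 0, 2] [0.0, 0.0, 0.0]  max2 0.0
[0, 0, 3] [0.0, 0.0, 0.0]  max3 0.0
-- [ 0.5302 -0.2983  0.0558]
```

step_arm(
  moves=[
    {"dp": [5, 0, -24], "dr": [0, 0, 0], "fingers": 1},
    {"dp": [10, 0, -48], "dr": [0, 0, 0], "fingers": 1},
    {"dp": [12, 0, -56], "dr": [0, 0, 0], "fingers": 1},
    {"dp": [12, 0, -56], "dr": [0, 0, 0], "fingers": 1},
    {"dp": [8, 0, -36], "dr": [0, 0, 0], "fingers": 1},
  ],
)

```text
time_s: 32.58
tool_pos: [0.4402, 0.025, 0.2671]
tool_rot: [179.9, -11.8, 120.4]
force: [0.4, 0.4, -1.4]
grip_width: 0.0373
grasp_force: 19.7
```

step_arm(
  moves=[
    {"dp": [-32, -8, -7], "dr": [0, 0, 0], "fingers": 1},
    {"dp": [-32, -9, -7], "dr": [0, 0, 0], "fingers": 1},
    {"dp": [-32, -8, -7], "dr": [0, 0, 0], "fingers": 1},
    {"dp": [-32, -9, -7], "dr": [0, 0, 0], "fingers": 1},
    {"dp": [-32, -8, -7], "dr": [0, 0, 0], "fingers": 1},
  ],
)

```text
time_s: 33.2
tool_pos: [0.4862, -0.1388, 0.2654]
tool_rot: [-180.0, -12.0, 120.3]
force: [0.1, 0.5, 0.7]
grip_width: 0.0373
grasp_force: 19.7
```

step_arm(
  moves=[
    {"dp": [-32, -9, -6], "dr": [0, 0, 0], "fingers": 1},
    {"dp": [-31, -8, -7], "dr": [0, 0, 0], "fingers": 1},
    {"dp": [-32, -9, -6], "dr": [0, 0, 0], "fingers": 1},
    {"dp": [-31, -8, -7], "dr": [0, 0, 0], "fingers": 1},
    {"dp": [-32, -9, -6], "dr": [0, 0, 0], "fingers": 1},
  ],
)

```text
time_s: 33.83
tool_pos: [0.5307, -0.2995, 0.2638]
tool_rot: [-180.0, -12.0, 120.4]
force: [0.5, 0.2, -0.2]
grip_width: 0.0373
grasp_force: 19.7
```

step_arm(
  moves=[
    {"dp": [0, 0, 0], "dr": [0, 0, 0], "fingers": 1},
    {"dp": [-7, 0, 32], "dr": [0, 0, 0], "fingers": 1},
    {"dp": [-7, 0, 32], "dr": [0, 0, 0], "fingers": 1},
    {"dp": [-7, 0, 32], "dr": [0, 0, 0], "fingers": 1},
    {"dp": [0, 0, 0], "dr": [0, 0, 0], "fingers": 1},
  ],
)

```text
time_s: 34.45
tool_pos: [0.529, -0.2975, 0.1636]
tool_rot: [-179.9, -12.3, 120.4]
force: [-1.0, 0.1, -1.0]
grip_width: 0.0377
grasp_force: 19.7
```

```bash
python3 plan.py "[(.5306,-.2985,.07,120.35,12,5),(.5306,-.2985,.0557,120.35,12,4)]"
```

```text
[-4, 0, 18] [-0.001, -0.001, 0.0]  max18 0.1
[-4, 0, 18] [0.0, -0.001, 0.0]  max18 0.1
[-4, 0, 18] [-0.001, -0.001, 0.0]  max18 0.1
[-5, 1, 19] [0.0, -0.001, 0.0]  max20 0.1
[-4, 0, 18] [-0.001, -0.001, 0.001]  max18 0.1
-- [ 0.5304 -0.2983  0.0702]
[-1, 0, 4] [0.0, 0.0, 0.0]  max4 0.0
[-1, 0, 3] [0.0, 0.0, 0.0]  max3 0.0
[-1, 0, 4] [0.0, 0.0, 0.0]  max4 0.0
[0, 0, 3] [0.0, 0.0, 0.0]  max3 0.0
-- [ 0.5304 -0.2983  0.0559]
```

step_arm(
  moves=[
    {"dp": [-4, 0, 18], "dr": [0, 0, 0], "fingers": 1},
    {"dp": [-4, 0, 18], "dr": [0, 0, 0], "fingers": 1},
    {"dp": [-4, 0, 18], "dr": [0, 0, 0], "fingers": 1},
    {"dp": [-4, 1, 18], "dr": [0, 0, 0], "fingers": 1},
    {"dp": [-4, 0, 18], "dr": [0, 0, 0], "fingers": 1},
  ],
)

```text
time_s: 35.08
tool_pos: [0.5321, -0.2991, 0.0724]
tool_rot: [-180.0, -12.0, 120.4]
force: [1.0, -0.2, -1.1]
grip_width: 0.0374
grasp_force: 19.7
```

step_arm(
  moves=[
    {"dp": [-1, 0, 4], "dr": [0, 0, 0], "fingers": 1},
    {"dp": [-1, 0, 4], "dr": [0, 0, 0], "fingers": 1},
    {"dp": [0, 0, 3], "dr": [0, 0, 0], "fingers": 1},
    {"dp": [0, 0, 2], "dr": [0, 0, 0], "fingers": 1},
    {"dp": [0, 0, 0], "dr": [0, 0, 0], "fingers": 1},
  ],
)

```text
time_s: 35.7
tool_pos: [0.5318, -0.2987, 0.0609]
tool_rot: [-180.0, -12.0, 120.4]
force: [-0.9, -0.5, -1.5]
grip_width: 0.0373
grasp_force: 19.7
```

step_arm(
  moves=[
    {"dp": [0, 0, 1], "dr": [0, 0, 0], "fingers": 1},
    {"dp": [0, 0, 1], "dr": [0, 0, 0], "fingers": 1},
    {"dp": [0, 0, 0], "dr": [0, 0, 0], "fingers": 1},
    {"dp": [0, 0, 0], "dr": [0, 0, 0], "fingers": 1},
    {"dp": [0, 0, 0], "dr": [0, 0, 0], "fingers": 1},
  ],
)

```text
time_s: 36.33
tool_pos: [0.5315, -0.2983, 0.0587]
tool_rot: [-180.0, -12.0, 120.4]
force: [0.3, 0.3, -1.1]
grip_width: 0.0371
grasp_force: 19.7
```

step_arm(
  moves=[
    {"dp": [0, 0, 1], "dr": [0, 0, 0], "fingers": 1},
    {"dp": [0, 0, 1], "dr": [0, 0, 0], "fingers": 1},
    {"dp": [0, 0, 1], "dr": [0, 0, 0], "fingers": 1},
    {"dp": [0, 0, 0], "dr": [0, 0, 0], "fingers": 1},
    {"dp": [0, 0, 0], "dr": [0, 0, 0], "fingers": 1},
  ],
)

```text
time_s: 36.95
tool_pos: [0.5312, -0.2978, 0.0559]
tool_rot: [-180.0, -12.0, 120.4]
force: [-0.5, -0.1, 1.4]
grip_width: 0.0378
grasp_force: 19.8
```

Contact (the weight is off). Release, pull out along the tool axis, and check.

step_arm(
  moves=[
    {"dp": [0, 0, 0], "dr": [0, 0, 0], "fingers": 0.45},
    {"dp": [0, 0, 0], "dr": [0, 0, 0], "fingers": 0.2},
    {"dp": [0, 0, 0], "dr": [0, 0, 0], "fingers": 0.1},
    {"dp": [0, 0, -10], "dr": [0, 0, 0], "fingers": 0.1},
    {"dp": [0, 0, -40], "dr": [0, 0, 0], "fingers": 0.1},
  ],
)

```text
time_s: 37.58
tool_pos: [0.5349, -0.3059, 0.1036]
tool_rot: [-179.9, -12.2, 120.4]
force: [-0.1, -0.2, 0.7]
grip_width: 0.0759
grasp_force: 0.0
```

step_arm(
  moves=[
    {"dp": [0, 0, -50], "dr": [0, 0, 0], "fingers": 0.1},
    {"dp": [0, 0, -55], "dr": [0, 0, 0], "fingers": 0.1},
    {"dp": [0, 0, -55], "dr": [0, 0, 0], "fingers": 0.1},
    {"dp": [0, 0, -30], "dr": [0, 0, 0], "fingers": 0.1},
    {"dp": [0, 0, 0], "dr": [0, 0, 0], "fingers": 0.1},
  ],
)

```text
time_s: 38.2
tool_pos: [0.5578, -0.3412, 0.294]
tool_rot: [179.8, -11.7, 120.4]
force: [-0.0, -1.0, -0.9]
grip_width: 0.0781
grasp_force: 0.0
```

```bash
cat >chk.py <<'E'
from l import *
import cv2
q=np.array([.4841,-.2191]);c,s=np.cos(np.radians(30.35)),np.sin(np.radians(30.35))
def X(x,y,z): return np.array([q[0]+c*x-s*y,q[1]+s*x+c*y,z])
out=[]
for n in("top","scene","wrist"):
    m=env.camera_model(n);im=env.read_camera(n)[:,:,::-1].copy()
    cv2.imwrite(f"pics/f_{n}.png",im)
    for k,(y,z) in enumerate([(.096,.191),(.032,.151),(-.032,.122),(-.096,.106)]):
        p=proj(m,X(0,y,z)); print(n,k,np.round(p,1))
        hsv=cv2.cvtColor(im,cv2.COLOR_BGR2HSV);u,v=np.round(p).astype(int)
        if 8<u<632 and 8<v<392: print("   hsv",np.median(hsv[v-2:v+3,u-2:u+3].reshape(-1,3),0))
print(env.get_obs()["time_s"],env.get_obs()["tool_pos"])
E
python3 chk.py
```

```text
top 0 [319.9 190.8]
   hsv [ 20.  13. 239.]
top 1 [345.2 180. ]
   hsv [15. 33. 98.]
top 2 [368.6 169.2]
   hsv [ 11. 120. 103.]
top 3 [391.2 157.7]
   hsv [ 17.  43. 129.]
scene 0 [322.1 156.5]
   hsv [ 14.  43. 211.]
scene 1 [330.6 158.3]
   hsv [ 6. 47. 41.]
scene 2 [338.4 156.6]
   hsv [ 11. 169.  95.]
scene 3 [345.8 151.2]
   hsv [17. 61. 64.]
wrist 0 [311.7 -72.1]
wrist 1 [311.8  35.9]
   hsv [15. 35. 59.]
wrist 2 [311.8 113.5]
   hsv [ 51. 152.  96.]
wrist 3 [311.9 176.7]
   hsv [ 18.  46. 149.]
38.35 [ 0.5559589  -0.34033912  0.28956278]
```

```bash
python3 - <<'E'
from l import *
import cv2
q=np.array([.4841,-.2191]);c,s=np.cos(np.radians(30.35)),np.sin(np.radians(30.35))
m=env.camera_model("wrist");hsv=cv2.cvtColor(cv2.imread("pics/f_wrist.png"),cv2.COLOR_BGR2HSV)
def rep(n,mask,z,seed):
    k,l,st,ce=cv2.connectedComponentsWithStats(mask)
    for i in range(1,k):
        u,v,w,h,a=st[i]
        if a>120 and abs(u+w/2-seed[0])<40 and abs(v+h/2-seed[1])<40:
            d=atz(ray(m,(u+w/2,v+h/2)),z)-q; print(n,st[i],np.round(1e3*np.array([c*d[0]+s*d[1],-s*d[0]+c*d[1]])))
rep("spice",cv2.inRange(hsv,(0,150,60),(8,255,255))|cv2.inRange(hsv,(172,150,60),(180,255,255)),.106,(312,113))
rep("salt",cv2.inRange(hsv,(0,0,90),(180,75,255)),.1,(312,177))
rep("sauce",cv2.inRange(hsv,(0,0,0),(180,255,80)),.151,(312,36))
hue=hsv[:,:,1]
print("S col312",hsv[130:250:4,312,1]);print("V",hsv[130:250:4,312,2]);print("S row177",hsv[177,260:364:4,1]);print("V",hsv[177,260:364:4,2])
E
```

```text
spice [ 289   83   43   56 1160] [ -2. -26.]
salt [296 159  34  33 795] [  1. -94.]
sauce [292   0  40  15 404] [-0. 57.]
sauce [ 291    5   41   59 1299] [-1. 33.]
S col312 [179 187 161  72 118 113 119  81  51  46  47  40  47  48  54  76 115 114
 157 128 142  52  55  54  49  54  66  51  51  60]
V [140 134  87  95 154 131 146 145 124 139 157 164 153 137 123 177 148 145
  73 207 160  89  88 103  93 137 101 149  85  89]
S row177 [58 56 56 64 52 52 27 87 98 92 52 51 44 42 48 50 50 68 82 86 27  6 14 40
 10 22]
V [ 53  59  82  80  83  84 133 234 226 153 123 139 152 156 123 138 123 192
 225 234 125  40  37  38  26  58]
```

```bash
python3 -c "
from cell import env
print(env.sign_off())"
```

```text
the job is handed in; nothing more can be done
None
```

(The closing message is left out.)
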